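# Clamp the washed pipe sleeves for the pressure test

### The job

The washed pipe sleeves are hanging on the drying rack: lift every one of them up and off its peg, lay each lengthwise and centred in its own bay of the clamping fixture, and push that bay's hinged cover over and down until it snaps and stays shut on the sleeve. Snap shut the cover of any bay left empty too, so the whole fixture is closed up for the test. Leave the thermostat housing, the oil bottle and the flanged pipe end where they are.

Things in the scene. Friction and masses are not known exactly. Their poses are not given: they have to be found in the camera images.
- rack: Fixed dark steel stand with a blue cross-bar (305 mm long) 200 mm up, from which three steel pegs stick out level towards the robot (the rack's -x), at y = -105, 0, +105 mm. Origin on the bench; x along the pegs, away from their tips; y along the bar; z up. The bar's front face is 62 mm to +x of the peg points.
- fixture: Fixed clamping fixture: aluminium base plate 190 x 315 x 12 mm with three grey open bays side by side along its y, pitch 105 mm. Origin on the bench under the middle bay's centre; x along the bays (hinges at the +x end), z up.
- sleeve0: Plain aluminium pipe sleeve (tube), outer diameter 52, bore 42, length 90 mm, 0.14 to 0.28 kg. Origin at its centre, x along its axis. It starts hanging on a rack peg through its bore, axis level, centre 14 mm below the peg's axis. Two or three sleeves are there; an absent one reads None. All are alike and may go in any bay.
- sleeve1: Plain aluminium pipe sleeve (tube), outer diameter 52, bore 42, length 90 mm, 0.14 to 0.28 kg. Origin at its centre, x along its axis. It starts hanging on a rack peg through its bore, axis level, centre 14 mm below the peg's axis. Two or three sleeves are there; an absent one reads None. All are alike and may go in any bay.
- sleeve2: Plain aluminium pipe sleeve (tube), outer diameter 52, bore 42, length 90 mm, 0.14 to 0.28 kg. Origin at its centre, x along its axis. It starts hanging on a rack peg through its bore, axis level, centre 14 mm below the peg's axis. Two or three sleeves are there; an absent one reads None. All are alike and may go in any bay.
- peg0 (a point): On the axis of the rack's right (-y) peg, where the middle of a sleeve hangs; axes as the rack. The peg is level, 14 mm thick, and ends 60 mm to -x of here in an upturned tip (top 21 mm above the axis): lift a sleeve about 21 mm (15 to 27), then draw it 120 mm to the rack's -x to free it.
- bay0 (a point): Centre of a sleeve seated in the fixture's right (-y) bay, 55 mm above the bench; axes as the fixture (sleeve axis along x). Two V saddles (14 mm long, 65 across) at x = -30 and +30 mm, open above; between them 46 mm of free length for fingers, down to the base plate 43 mm below. End stops (24 wide, 21 higher than this point) leave it 104 mm of length; hinge post (50 wide) at x = +70 to +92 mm.
- hinge0 (a point): On the hinge axis (along the fixture's y) of the right (-y) bay's cover, 81 mm to +x and 34 mm above the bay point; axes as the fixture.
- cover0 (a joint): Steel cover of the right (-y) bay: plate 44 mm wide, 6 thick, from 8 to 158 mm from its hinge axis, which is at mid-thickness. Rad: 0 = shut, level over the sleeve; 1.6 = open, just past upright (the start). A spring holds it open (0.25 N m) until pushed to about 0.4 rad, whence it snaps to 0 and stays shut. To shut: push its far (+x) face near the free end over to -x, then down.
- peg1 (a point): On the axis of the rack's middle peg, where the middle of a sleeve hangs; axes as the rack. The peg is level, 14 mm thick, and ends 60 mm to -x of here in an upturned tip (top 21 mm above the axis): lift a sleeve about 21 mm (15 to 27), then draw it 120 mm to the rack's -x to free it.
- bay1 (a point): Centre of a sleeve seated in the fixture's middle bay, 55 mm above the bench; axes as the fixture (sleeve axis along x). Two V saddles (14 mm long, 65 across) at x = -30 and +30 mm, open above; between them 46 mm of free length for fingers, down to the base plate 43 mm below. End stops (24 wide, 21 higher than this point) leave it 104 mm of length; hinge post (50 wide) at x = +70 to +92 mm.
- hinge1 (a point): On the hinge axis (along the fixture's y) of the middle bay's cover, 81 mm to +x and 34 mm above the bay point; axes as the fixture.
- cover1 (a joint): Steel cover of the middle bay: plate 44 mm wide, 6 thick, from 8 to 158 mm from its hinge axis, which is at mid-thickness. Rad: 0 = shut, level over the sleeve; 1.6 = open, just past upright (the start). A spring holds it open (0.25 N m) until pushed to about 0.4 rad, whence it snaps to 0 and stays shut. To shut: push its far (+x) face near the free end over to -x, then down.
- peg2 (a point): On the axis of the rack's left (+y) peg, where the middle of a sleeve hangs; axes as the rack. The peg is level, 14 mm thick, and ends 60 mm to -x of here in an upturned tip (top 21 mm above the axis): lift a sleeve about 21 mm (15 to 27), then draw it 120 mm to the rack's -x to free it.
- bay2 (a point): Centre of a sleeve seated in the fixture's left (+y) bay, 55 mm above the bench; axes as the fixture (sleeve axis along x). Two V saddles (14 mm long, 65 across) at x = -30 and +30 mm, open above; between them 46 mm of free length for fingers, down to the base plate 43 mm below. End stops (24 wide, 21 higher than this point) leave it 104 mm of length; hinge post (50 wide) at x = +70 to +92 mm.
- hinge2 (a point): On the hinge axis (along the fixture's y) of the left (+y) bay's cover, 81 mm to +x and 34 mm above the bay point; axes as the fixture.
- cover2 (a joint): Steel cover of the left (+y) bay: plate 44 mm wide, 6 thick, from 8 to 158 mm from its hinge axis, which is at mid-thickness. Rad: 0 = shut, level over the sleeve; 1.6 = open, just past upright (the start). A spring holds it open (0.25 N m) until pushed to about 0.4 rad, whence it snaps to 0 and stays shut. To shut: push its far (+x) face near the free end over to -x, then down.
- housing: Bystander: aluminium two-bore thermostat housing 70 x 100 mm, 49 mm tall, origin under its centre.
- oil_bottle: Bystander: white plastic bottle with a cap, 70 mm diameter, 190 mm tall, origin under its centre.
- spigot: Bystander: aluminium flanged pipe end, flange 90 mm diameter, 75 mm tall, origin under its centre.
Not all that is in view belongs to the job. What is shaped like the sleeve2 but brown or purple is not meant.

How it is judged:
By the outcome, as a careful person would: the job done as asked, in the order asked, and still so for the second after the job is handed in, with the robot touching nothing.
Of sleeve0, sleeve1, sleeve2 only 2 to 3 are there at a start; the rules pass over those that are not, and their reading is None.
At some moment in a run one of sleeve0, sleeve1, sleeve2 may be knocked a few centimetres aside while the robot is not near it.
Once in a run the grip may slacken for a moment while it holds something.
It also fails if it takes over 210 s, if anything falls off the work surface, if the arm or the gripper's body presses on something with over 40 N, if the wrist force passes 120 N, or if a joint passes its speed limit or range.

### The arm

A 6-joint arm with a two-finger parallel gripper is mounted at the origin on the work surface. World frame = base frame: x ahead of the robot, y to its left, z up, the work surface at z = 0. Lengths are in m, angles in rad, forces in N, time in s.
With the tool pointing down it reaches from about 0.35 to 0.975 m from the base axis. Payload 7.1 kg.
Tool frame: the origin (TCP) lies between the finger pads; the fingertips stand manip.tips_ahead ahead of it and the grasp point (between the pads) lies 8 mm behind it (manip.tips_ahead is the distance from the TCP to the fingertips, in m); z points along the fingers, y is the line along which they close (so a half turn about z gives the same grasp; the last joint's range is limited). The gripper opens to 88 mm and grips with 3 to 60 N. Pads are 20 mm wide; open, the fingers measure 115 mm over their backs; the gripper's body (75 mm by 178 mm) begins 61 mm behind the grasp point.
Start: joints at [1.275, 0.423, 1.63, -0, 1.089, -0.019], TCP at [0.171, 0.601, 0.211] pointing down, gripper open.
Joint ranges: [-3, 3], [-0.9, 2.11], [0.09, 2.58], [-1.31, 4.45], [0.11, 2.69], [-2.54, 2.54]. Speed limits (rad/s): [2.39, 2.39, 3.01, 3.14, 3.14, 3.14].

### API

Orientations are given as [roll, pitch, yaw] about the fixed x, y, z axes, in that order (R = Rz(yaw) Ry(pitch) Rx(roll)).
In Python, from rig import manip gives the robot as it stands. The module is installed in compiled form; this text tells all that it offers.
- The arm moves only by the tool move_arm, never from a script. Its argument "commands" is a list of rows, each a list of 3 entries, a list of its own where there are three numbers: the finger opening in mm, from 0 to 87.8, then the shift along the tool's x, y, z normalised to -1 to 1, where 1 is 0.15 m, then the turn, a rotation vector about the tool's x, y, z normalised to -1 to 1, where 1 is 180 degrees. In form: [[claw, [dx, dy, dz], [ax, ay, az]], ...]. A call has 1 to 20 rows; each row is the pose to reach, as a shift and turn from the pose commanded when the call began, along the tool's axes at that moment, turning the shorter way round; what a row does not reach only later rows make up. A row lasts 1/8 s, in which the tool goes at most 62.5 mm and 10.7 degrees, less where a joint would pass 70% of its speed; a pose out of reach is approached as far as the arm can. A call with a number of a shift or a turn outside -1 to 1 is refused whole. A call with a gripper value outside its range is refused whole. The fingers move at their own pace and stop on an object; "newtons" is the grip in N (left out, the last holds). Time passes only in rows, so rows that repeat a pose let the fingers close. It gives the time, the measured TCP pose, the force, the opening and the grip force at its end, in the units of the state.
- manip.sense(): the state, without advancing time (a new reading comes with each control period).
- manip.read_camera(name): name is "side" or "top"; returns a dict with "frame" (384x512x3 uint8, blue, green, red), "fovy" (degrees; the focal length in pixels is half the picture's height over the tangent of half this angle, whatever the lens; pixels are square), "cx", "cy" (the principal point, pixels), "extrinsics" (4x4, takes a point from camera to world coordinates). Camera axes: x right, y up, looking along -z (the intrinsics and any distortion apply to the point x, -y, -z); pixel columns grow to the right and rows downward; lengths in m; the calibration is good to about 2 mm. A picture is of the moment at which its call begins. There is no depth.
- manip.close_job(): hands the job in; it is judged then, once.
The state is a dict: "clock": time; "joints": joint angles; "joint_vel": joint speeds; "joint_torque": joint torques, N m; "position": TCP position; "eef_rot": TCP orientation; "ft_force": force on the tool from outside, world axes, zero at the start; "moment": the same for the moment, N m; "finger_gap": finger opening in m; "gripper_force": force on a finger pad.
Only numpy, scipy, OpenCV 4.12 (cv2) and the standard library are available. Lean on these libraries where they do the work, as an engineer would, in place of code of your own. Each camera call takes 0.05 s, during which the arm holds its last target. There are 200 camera calls.

## Working session

There is one attempt and no reset: what is moved stays moved. The work goes in short steps, Python scripts to look and compute and a tool call to move; the robot and the scene stay as the last step left them, time stands still between calls to the robot, and variables do not carry over. Pictures are saved under pics/ and viewed, at most 14 in all, crops included, and the job is handed in when it is done.

Besides the shell and the picture viewer there is one more tool, called after "Emit:" as name([rows], argument=value, ...), one row to a line, values as JSON. move_arm: Moves the arm, as the interface text tells. Scaled input: -1 to 1 covers 0.15 m each way for a shift and 180 degrees each way for a turn. Its arguments: {"type":"object","properties":{"commands":{"type":"array","items":{"type":"array"}},"newtons":{"type":"number"}},"required":["commands"]}

```bash
mkdir -p pics; ls; python3 - <<'E'
from rig import manip
import cv2,numpy as np
print(manip.sense(), manip.tips_ahead)
for n in("side","top"):
    c=manip.read_camera(n); cv2.imwrite(f"pics/{n}0.png",c["frame"]); print(n,{k:v for k,v in c.items() if k!="frame"})
E
```

```text
pics
{'clock': 0.0, 'joints': array([ 1.27501576e+00,  4.23776148e-01,  1.63072005e+00,  4.02032863e-06,
        1.08859563e+00, -1.89841590e-02]), 'joint_vel': array([ 1.35812313e-03, -9.52746350e-04, -5.36894596e-05,  1.11311040e-03,
       -8.58716630e-05, -2.05532776e-03]), 'joint_torque': array([ 1.05938001e-03, -5.44605732e+01, -2.73679286e+01,  6.45125401e-02,
        2.25937483e-02, -6.14262603e-05]), 'position': array([0.17059054, 0.60065804, 0.2107303 ]), 'eef_rot': array([-3.14009382e+00, -3.20172526e-05,  2.86479435e+00]), 'ft_force': array([-0.60082023, -0.24957686,  0.79860147]), 'moment': array([0.04504907, 0.00582087, 0.03162163]), 'gripper_force': 0.0, 'finger_gap': 0.08774038692515725} 0.011
side {'fovy': 52.6818594774475, 'cx': 255.49922321090526, 'cy': 194.20855372928895, 'extrinsics': array([[ 0.80904587,  0.39341772, -0.43665465, -0.11037541],
       [-0.58754622,  0.56071057, -0.58343217, -0.88771869],
       [ 0.01530432,  0.72857817,  0.68479166,  1.19044882],
       [ 0.        ,  0.        ,  0.        ,  1.        ]])}
top {'fovy': 55.46881442691847, 'cx': 257.44141342470175, 'cy': 191.9598276269184, 'extrinsics': array([[ 0.01465781,  0.99023203, -0.13865669,  0.39144852],
       [-0.99989054,  0.01423689, -0.00402712, -0.00375058],
       [-0.00201375,  0.13870054,  0.99033232,  1.45718901],
       [ 0.        ,  0.        ,  0.        ,  1.        ]])}
```

View pics/side0.png

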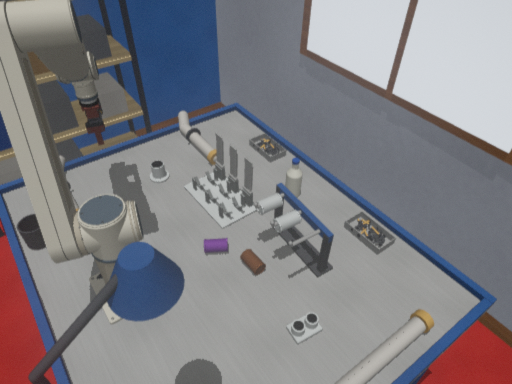

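View pics/top0.png

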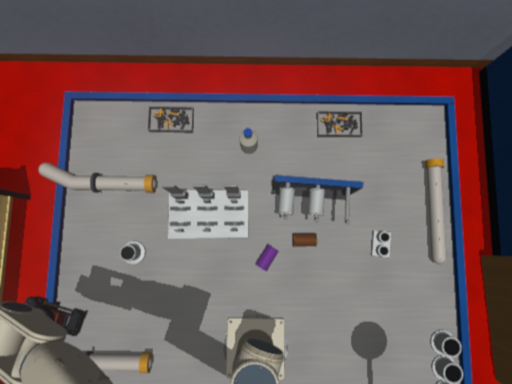

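The side view shows two sleeves, around (270,203) and (288,221). The top view shows them hanging on the left and middle pegs at about (286,200) and (317,200), with the right peg empty. The fixture plate is at (168–249, 190–238), its covers open. The purple and brown tubes lie on the bench.

```bash
cat > h.py <<'E'
import cv2,numpy as np
from rig import manip
class Cam:
    def __init__(s,n):
        c=manip.read_camera(n); s.im=c["frame"]; s.E=c["extrinsics"]; s.f=192/np.tan(np.radians(c["fovy"]/2)); s.cx,s.cy=c["cx"],c["cy"]
    def ray(s,p):
        d=np.array([(p[0]-s.cx)/s.f,-(p[1]-s.cy)/s.f,-1.]); return s.E[:3,3],s.E[:3,:3]@d
    def on(s,p,z):
        o,d=s.ray(p); return o+d*(z-o[2])/d[2]
    def px(s,P):
        q=s.E[:3,:3].T@(np.asarray(P)-s.E[:3,3]); return np.array([s.cx+s.f*q[0]/-q[2],s.cy+s.f*q[1]/q[2]])
def tri(a,pa,b,pb):
    o1,d1=a.ray(pa);o2,d2=b.ray(pb); t=np.linalg.lstsq(np.c_[d1,-d2],o2-o1,rcond=None)[0]
    A,B=o1+t[0]*d1,o2+t[1]*d2; return (A+B)/2,np.linalg.norm(A-B)
E
python3 - <<'E'
from h import *
t,s=Cam("top"),Cam("side")
cv2.imwrite("pics/t1.png",cv2.resize(t.im[165:250,155:375],None,fx=3.6,fy=3.6,interpolation=cv2.INTER_CUBIC))
cv2.imwrite("pics/s1.png",cv2.resize(s.im[125:275,175:345],None,fx=4,fy=4,interpolation=cv2.INTER_CUBIC))
def rect(m,roi):
    x0,y0,x1,y1=roi; k=np.zeros_like(m);k[y0:y1,x0:x1]=m[y0:y1,x0:x1]
    c=max(cv2.findContours(k,cv2.RETR_EXTERNAL,cv2.CHAIN_APPROX_NONE)[0],key=cv2.contourArea); return cv2.minAreaRect(c),c
b,g,r=[t.im[...,i].astype(int) for i in range(3)]
m=((b-r>50)).astype(np.uint8)*255
R,c=rect(m,(260,165,375,200)); print("bar",R)
for q in cv2.boxPoints(R): print(q,t.on(q,.2).round(4))
gm=(cv2.cvtColor(t.im,cv2.COLOR_BGR2GRAY)); print(gm[200:240:6,160:256:6]); print(gm[195:222:3,270:335:3])
E
```

```text
bar ((318.4723815917969, 181.35499572753906), (87.5139389038086, 6.0725016593933105), 4.455603122711182)
[274.6118  180.98274] [ 0.607 -0.058  0.2  ]
[275.08353 174.9286 ] [ 0.6285 -0.0595  0.2   ]
[362.33298 181.72725] [ 0.6088 -0.3639  0.2   ]
[361.86124 187.78139] [ 0.5874 -0.3618  0.2   ]
[[141 142 191 117 159 196 194 180 103 190 193 193 118 188 198 143]
 [140 140 151 172 167 168 189 154 171 140 193 120 153 150 181 140]
 [141 141 188 187 190 196 196 195 193 195 192 191 192 193 198 141]
 [139 138 189 191 192 193 192 194 196 196 194 192 193 196 198 138]
 [140 140  95  94  90 139 177 102 117 105 195 104 101  98 170 139]
 [141 140 192 115 165 191 192 166 104 196 196 197 109 188 199 140]
 [139 139 190 192 193 193 193 193 193 192 190 189 191 191 193 139]]
[[143 140  85  81 149 178 185 163  97  78  76  48  47  67 141 173 189 168
   94  67  66  48]
 [141 141  82  91 152 181 184 160 124 135 135  77  78  83 145 176 186 167
  112  99  96  52]
 [141 141  82  98 155 182 182 156 132 137 133  80  81  90 149 179 185 163
  130 144 144  83]
 [141 141  81 107 157 183 179 151 132 136 127  79  80  95 151 180 183 159
  138 142 143  81]
 [140 140  81 109 160 185 175 147 131 136 128  81  81 100 154 182 180 155
  137 140 142  81]
 [141 136  82 115 161 182 169 142 133 137 128  80  81 103 156 182 178 151
  136 141 136  80]
 [140 139 117 105 147 133 148 133 136 139 135  96  81 105 148 145 160 154
  139 141 131  81]
 [139 141 141 101 127 113 135 138 141 141 140 141  81 142 143 120 121 132
  140 140 139  80]
 [141 142 141 141 141 130 138 140 139 140 139 139 116 140 138 103 127 138
  138 138 130  82]]
```

View pics/t1.png

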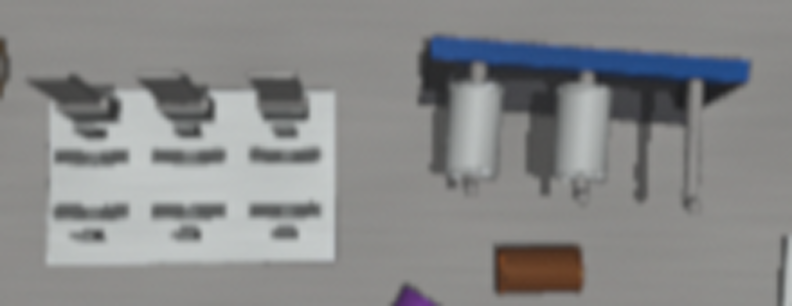

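View pics/s1.png

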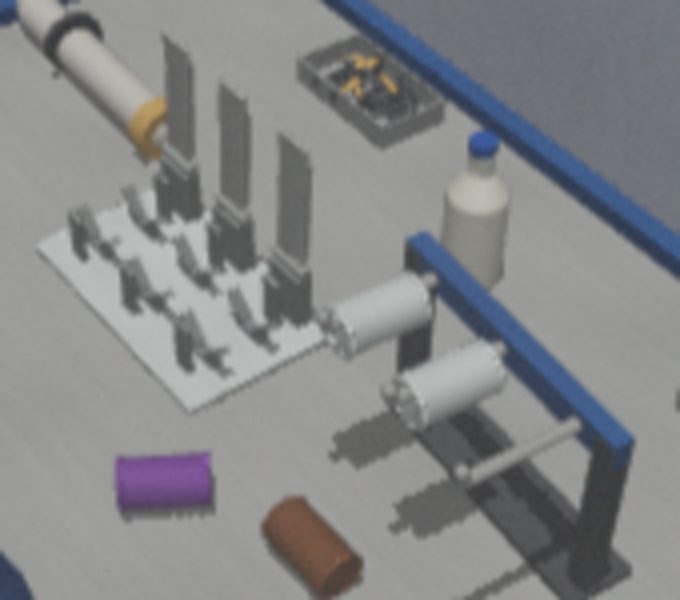

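Crops show sleeves on the left and middle pegs, peg 0 bare, and all three covers upright at the fixture's far edge. Next I'll measure the plate, the bar and the sleeves.

```bash
cat >> h.py <<'E'
def blob(m,roi):
    x0,y0,x1,y1=roi; k=np.zeros(m.shape,np.uint8);k[y0:y1,x0:x1]=m[y0:y1,x0:x1]*255
    return max(cv2.findContours(k,cv2.RETR_EXTERNAL,cv2.CHAIN_APPROX_NONE)[0],key=cv2.contourArea)
E
python3 - <<'E'
from h import *
t,s=Cam("top"),Cam("side")
gt=cv2.cvtColor(t.im,cv2.COLOR_BGR2GRAY); gs=cv2.cvtColor(s.im,cv2.COLOR_BGR2GRAY)
# plate
c=cv2.convexHull(blob(gt>165,(160,185,256,245))); W=np.array([t.on(p[0],.012)[:2] for p in c],np.float32)
R=cv2.minAreaRect(W*1000); print("plate mm",R); print(cv2.boxPoints(R))
hull=c.reshape(-1,2); print("hull px",hull.tolist())
# bar
b,g,r=[t.im[...,i].astype(int) for i in range(3)]
c=blob(b-r>50,(260,165,375,200))
W=np.array([t.on(p[0],.2)[:2] for p in c],np.float32)*1000; R=cv2.minAreaRect(W); print("bar@.2",R)
# predicted layouts
def frame(x,y,yaw):
    T=np.eye(3);T[:2,:2]=[[np.cos(yaw),-np.sin(yaw)],[np.sin(yaw),np.cos(yaw)]];T[:2,2]=x,y;return T
# peg0 tip, sleeves by triangulation: rough pixel picks from crops (scale 3.6/4)
P=lambda x,y:(155+(x+.5)/3.6-.5,165+(y+.5)/3.6-.5); S=lambda x,y:(175+(x+.5)/4-.5,125+(y+.5)/4-.5)
for n,a,bb in [("tip0 top",(692,203),(462,470)),("peg0 root",(695,82),(577,425)),("bar L front",(428,58),(410,240)),("cover0 topL",(250,80),(280,133)),("cover0 topR",(293,80),(311,148)),("cover1 topL",(140,80),(219,81)),("cover2 topL",(30,80),(163,35)),("cover2 topR",(80,78),(193,50))]:
    q,e=tri(t,P(*a),s,S(*bb)); print(n,q.round(4),round(e,4))
for n,roi,sroi in [("s2",(278,186,298,219),None),("s1",(306,186,328,220),None)]:
    c=blob(gt>143,roi); print(n,cv2.minAreaRect(c),cv2.boundingRect(c))
    R=cv2.minAreaRect(c); print(t.on(R[0],.186).round(4), "axis ends", [t.on(q,.2).round(4)[:2] for q in cv2.boxPoints(R)])
E
```

```text
plate mm ((503.7359619140625, 198.01467895507812), (190.59825134277344, 312.0202331542969), 0.9327710866928101)
[[405.90973  352.45273 ]
 [410.9892    40.473843]
 [601.5622    43.57663 ]
 [596.4827   355.5555  ]]
hull px [[246, 190], [247, 191], [247, 236], [227, 237], [195, 238], [169, 238], [168, 237], [168, 225], [169, 194], [188, 190]]
bar@.2 ((607.958251953125, -210.72547912597656), (304.5537109375, 21.448450088500977), 86.287109375)
tip0 top [ 0.4706 -0.3044  0.2135] 0.0009
peg0 root [ 0.5896 -0.3138  0.1991] 0.0035
bar L front [ 0.6091 -0.0558  0.2108] 0.0074
cover0 topL [0.5784 0.1125 0.2454] 0.0038
cover0 topR [0.5811 0.07   0.2525] 0.0111
cover1 topL [0.5754 0.2152 0.2486] 0.0013
cover2 topL [0.5731 0.3182 0.248 ] 0.0008
cover2 topR [0.5767 0.2688 0.2555] 0.0042
s2 ((286.5000305175781, 200.5), (10.502144813537598, 25.71215057373047), 5.194429397583008) (281, 188, 12, 26)
[ 0.5407 -0.1008  0.186 ] axis ends [array([ 0.4959, -0.0779]), array([ 0.5854, -0.0854]), array([ 0.5826, -0.1218]), array([ 0.4932, -0.1139])]
s1 ((316.94708251953125, 201.688232421875), (10.58411693572998, 27.457345962524414), 4.39870548248291) (311, 188, 12, 28)
[ 0.538  -0.2074  0.186 ] axis ends [array([ 0.4901, -0.183 ]), array([ 0.5856, -0.1908]), array([ 0.5832, -0.2275]), array([ 0.4878, -0.2193])]
```

```bash
cat >> h.py <<'E'
def rz(a): return np.array([[np.cos(a),-np.sin(a),0],[np.sin(a),np.cos(a),0],[0,0,1]])
FX,FY,FA=0.502,0.198,np.radians(0.93)
RX,RY,RA=0.537,-0.206,np.radians(-3.71)
def fx(p): return rz(FA)@np.array(p)+[FX,FY,0]
def rk(p): return rz(RA)@np.array(p)+[RX,RY,0]
E
cat > ov.py <<'E'
from h import *
import sys
tag=sys.argv[1]
for n,roi in(("top",(155,165,375,250)),("side",(175,125,345,275))):
    c=Cam(n);x0,y0,x1,y1=roi;k=3.6 if n=="top" else 4
    im=cv2.resize(c.im[y0:y1,x0:x1],None,fx=k,fy=k,interpolation=cv2.INTER_CUBIC)
    def L(ps,col):
        q=np.array([(c.px(p)-[x0,y0]+.5)*k for p in ps]); cv2.polylines(im,[np.int32(q*16)],False,col,1,cv2.LINE_AA,4)
    L([fx((a*.095,b*.1575,.012)) for a,b in((1,1),(1,-1),(-1,-1),(-1,1),(1,1))],(0,0,255))
    for y in(-.105,0,.105):
        h=np.array((.081,y,.089)); d=np.array((.158*-np.cos(1.6),0,.158*np.sin(1.6)))
        L([fx(h+w) for w in((0,-.022,0),(0,-.022,0)+d,(0,.022,0)+d,(0,.022,0))],(0,255,0))
        L([fx((-.03,y-.0325,.05)),fx((-.03,y+.0325,.05))],(0,255,255)); L([fx((.03,y-.0325,.05)),fx((.03,y+.0325,.05))],(0,255,255))
        L([rk((-.06,y,.2)),rk((.062,y,.2))],(255,0,255))
    for y in(0,.105):
        for e in(-.045,.045): L([rk((e,y+.026*np.cos(u),.186+.026*np.sin(u))) for u in np.linspace(0,6.3,25)],(0,0,255))
    L([rk((.062,-.1525,.2)),rk((.062,.1525,.2))],(0,255,255))
    cv2.imwrite(f"pics/{tag}_{n}.png",im)
E
python3 ov.py ov
```

```text
(no output)
```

View pics/ov_top.png

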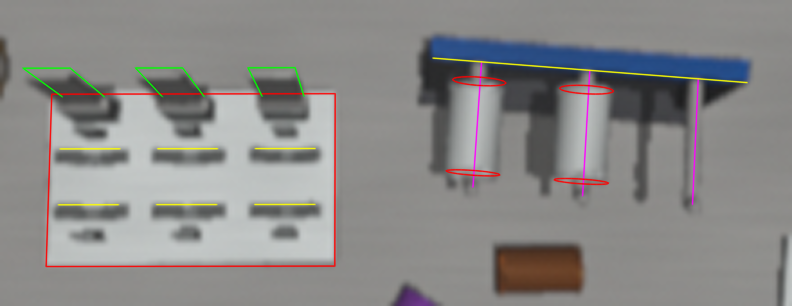

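View pics/ov_side.png

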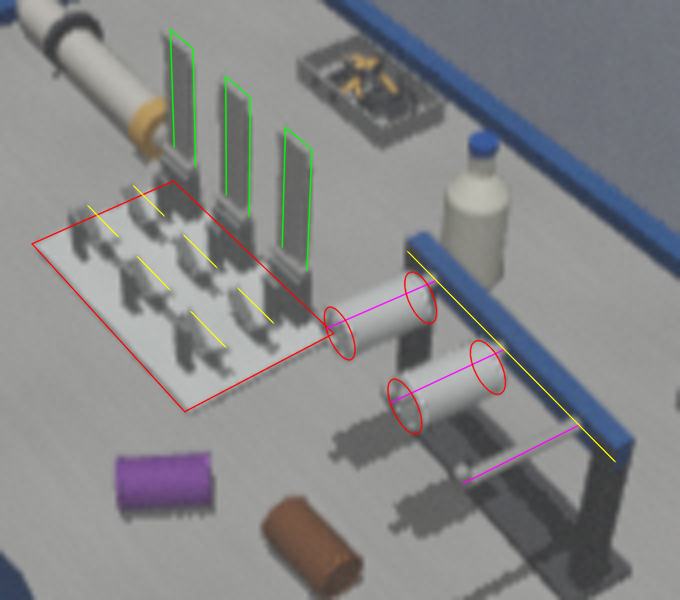

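The overlay matches the plate and the pegs. The covers and saddles sit about 8–10 mm to −x of the model, so the plate is not centred on the fixture origin. I'll refine the origin from the saddles, end stops and covers.

```bash
python3 - <<'E'
from h import *
t,s=Cam("top"),Cam("side"); g=cv2.cvtColor(t.im,cv2.COLOR_BGR2GRAY).astype(float)
w=np.clip(175-g,0,None)
for r0,r1,n,z in((205,212,"far saddle",.045),(220,226,"near saddle",.045),(227,233,"near stop",.06)):
    for c0,c1 in((168,194),(194,221),(221,247)):
        q=w[r0:r1,c0:c1]; Y,X=np.mgrid[r0:r1,c0:c1]; p=((q*X).sum()/q.sum(),(q*Y).sum()/q.sum())
        print(n,np.round(p,2),t.on(p,z).round(4)[:2],t.on(p,.02).round(4)[:2])
# expected picks at origin .4925
E
cat > /dev/null; sed -i 's/^FX,FY,FA=.*/FX,FY,FA=0.493,0.196,np.radians(1.0)/' h.py; python3 ov.py ov2
```

```text
far saddle [179.24 208.3 ] [0.5208 0.3046] [0.5231 0.3101]
far saddle [207.07 208.06] [0.5233 0.1966] [0.5256 0.2001]
far saddle [233.6  207.83] [0.5256 0.0936] [0.528  0.0953]
near saddle [179.33 223.39] [0.4624 0.3017] [0.4636 0.3071]
near saddle [206.86 223.23] [0.4645 0.1954] [0.4658 0.1989]
near saddle [233.66 223.05] [0.4667 0.092 ] [0.468  0.0937]
near stop [179.61 229.91] [0.4368 0.2963] [0.4381 0.3048]
near stop [206.87 229.34] [0.4405 0.1925] [0.4419 0.1981]
near stop [233.8  229.11] [0.4429 0.0899] [0.4443 0.0926]
```

```bash
python3 - <<'E'
import cv2
a=cv2.imread("pics/ov2_top.png")[:,:360];b=cv2.imread("pics/ov2_side.png")[0:440,:340]
import numpy as np
a=cv2.resize(a,(440,int(a.shape[0]*440/360)))
h=max(a.shape[0],b.shape[0]);o=np.zeros((h,780,3),np.uint8);o[:a.shape[0],:440]=a;o[:b.shape[0],440:]=b
cv2.imwrite("pics/ov2.png",o)
E
```

```text
(no output)
```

View pics/ov2.png

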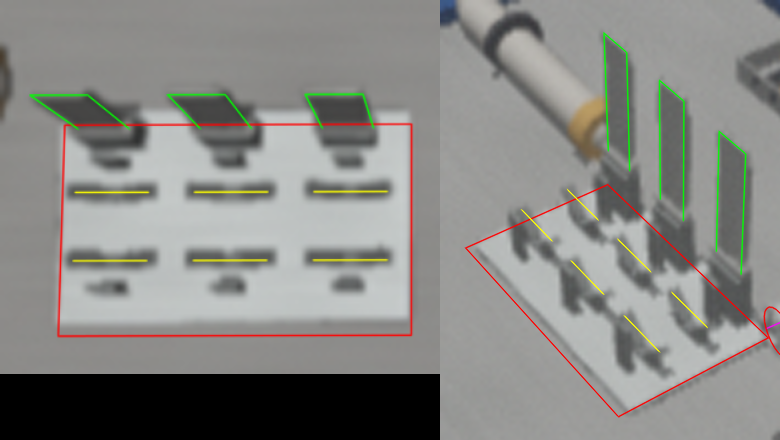

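The corrected model (origin 0.493, 0.196, yaw about 1°) lies on the covers and saddles in both views. Starting to move.

```bash
sed -i 's/^FX,FY,FA=.*/FX,FY,FA=0.493,0.196,np.radians(1.1)/' h.py; cat > go.py <<'E'
# usage: go.py x,y,z,yawdeg ...   world TCP targets (tool down) -> shift/turn units from present pose
from h import *
from scipy.spatial.transform import Rotation as Ro
import sys
def rows(ts):
    s=manip.sense(); R0=Ro.from_euler("xyz",s["eef_rot"])
    for a in ts:
        d=R0.inv().apply(np.array(a[:3])-s["position"])/.15
        r=(R0.inv()*Ro.from_euler("xyz",[np.pi,0,np.radians(a[3])])).as_rotvec()/np.pi
        print(np.round(a,4),"->",d.round(3).tolist(),r.round(3).tolist())
if __name__=="__main__": rows([[float(v) for v in a.split(",")] for a in sys.argv[1:]])
E
python3 -c "
from h import *
for y in(0,.105): print('sleeve',rk((0,y,.186)).round(4))
for y in(-.105,0,.105): print('bay',fx((0,y,.055)).round(4))"
python3 go.py .27,.45,.36,176.3 .36,.3,.36,176.3
```

```text
sleeve [ 0.537 -0.206  0.186]
sleeve [ 0.5438 -0.1012  0.186 ]
bay [0.495 0.091 0.055]
bay [0.493 0.196 0.055]
bay [0.491 0.301 0.055]
[  0.27   0.45   0.36 176.3 ] -> [-0.912, -0.789, -0.99] [-0.0, -0.0, -0.068]
[  0.36   0.3    0.36 176.3 ] -> [-1.762, -1.587, -0.99] [-0.0, -0.0, -0.068]
```

Emit:
move_arm([
  [85,[0,0,-0.99],[0,0,0]],
  [85,[0,0,-0.99],[0,0,-0.03]],
  [85,[0,0,-0.99],[0,0,-0.068]],
  [85,[-0.91,-0.79,-0.99],[0,0,-0.068]],
  [85,[-0.91,-0.79,-0.99],[0,0,-0.068]],
  [85,[-0.91,-0.79,-0.99],[0,0,-0.068]],
  [85,[-0.91,-0.79,-0.99],[0,0,-0.068]],
])

```text
clock: 1.48
position: [0.2712, 0.4474, 0.3604]
eef_rot: [3.142, 0.001, 3.074]
ft_force: [0.4, 0.1, 0.1]
finger_gap: 0.0849
gripper_force: 0.0
```

```bash
python3 go.py .36,.31,.36,176.3 .45,.17,.36,176.3 .53,.03,.36,176.3 .5438,-.1012,.36,176.3
```

```text
[  0.36   0.31   0.36 176.3 ] -> [-0.652, -0.874, 0.003] [0.0, 0.0, -0.001]
[4.500e-01 1.700e-01 3.600e-01 1.763e+02] -> [-1.313, -1.765, 0.004] [0.0, 0.0, -0.001]
[5.300e-01 3.000e-02 3.600e-01 1.763e+02] -> [-1.908, -2.66, 0.004] [0.0, 0.0, -0.001]
[ 5.438e-01 -1.012e-01  3.600e-01  1.763e+02] -> [-2.059, -3.527, 0.004] [0.0, 0.0, -0.001]
```

Emit:
move_arm([
  [85,[-0.65,-0.9,0],[0,0,0]],
  [85,[-0.65,-0.9,0],[0,0,0]],
  [85,[-0.65,-0.9,0],[0,0,0]],
])

```text
clock: 1.85
position: [0.3592, 0.3081, 0.3602]
eef_rot: [3.141, 0.0, 3.078]
ft_force: [-0.1, 1.2, -0.1]
finger_gap: 0.0851
gripper_force: 0.0
```

Emit:
move_arm([
  [85,[-0.65,-0.9,0],[0,0,0]],
  [85,[-0.65,-0.9,0],[0,0,0]],
  [85,[-0.65,-0.9,0],[0,0,0]],
])

```text
clock: 2.22
position: [0.4484, 0.167, 0.3602]
eef_rot: [3.141, 0.001, 3.078]
ft_force: [1.1, 0.6, 0.4]
finger_gap: 0.085
gripper_force: 0.0
```

Emit:
move_arm([
  [85,[-0.5,-0.9,0],[0,0,0]],
  [85,[-0.5,-0.9,0],[0,0,0]],
  [85,[-0.5,-0.9,0],[0,0,0]],
])

```text
clock: 2.6
position: [0.515, 0.0269, 0.36]
eef_rot: [3.142, 0.0, 3.077]
ft_force: [0.2, -0.1, 0.1]
finger_gap: 0.0852
gripper_force: 0.0
```

```bash
python3 go.py .5438,-.1012,.3,176.3 .5438,-.1012,.178,176.3
```

```text
[ 5.438e-01 -1.012e-01  3.000e-01  1.763e+02] -> [-0.247, -0.84, 0.4] [0.0, 0.0, -0.0]
[ 5.438e-01 -1.012e-01  1.780e-01  1.763e+02] -> [-0.247, -0.84, 1.213] [0.0, 0.0, -0.0]
```

Emit:
move_arm([
  [85,[-0.247,-0.84,0],[0,0,0]],
  [85,[-0.247,-0.84,0],[0,0,0]],
  [85,[-0.247,-0.84,0],[0,0,0]],
  [85,[-0.247,-0.84,0.4],[0,0,0]],
  [85,[-0.247,-0.84,0.4],[0,0,0]],
  [85,[-0.247,-0.84,0.4],[0,0,0]],
])

```text
clock: 3.35
position: [0.5435, -0.0984, 0.3015]
eef_rot: [3.142, 0.001, 3.08]
ft_force: [-0.1, 0.2, 1.9]
finger_gap: 0.0854
gripper_force: 0.0
```

Emit:
move_arm([
  [85,[0,0,0.2],[0,0,0]],
  [85,[0,0,0.4],[0,0,0]],
  [85,[0,0,0.6],[0,0,0]],
  [85,[0,0,0.813],[0,0,0]],
  [85,[0,0,0.813],[0,0,0]],
  [85,[0,0,0.813],[0,0,0]],
])

```text
clock: 4.1
position: [0.5443, -0.0994, 0.1804]
eef_rot: [-3.141, 0.003, 3.079]
ft_force: [0.1, 0.2, -0.6]
finger_gap: 0.0849
gripper_force: 0.0
```

```bash
python3 - <<'E'
from h import *
s=Cam("side"); cv2.imwrite("pics/s3.png",cv2.resize(s.im[110:290,165:365],None,fx=3,fy=3,interpolation=cv2.INTER_CUBIC)); print(manip.sense()["position"],manip.sense()["ft_force"])
E
```

```text
[ 0.5443085  -0.09942601  0.1803833 ] [ 0.08566869  0.56095015 -1.13936284]
```

View pics/s3.png

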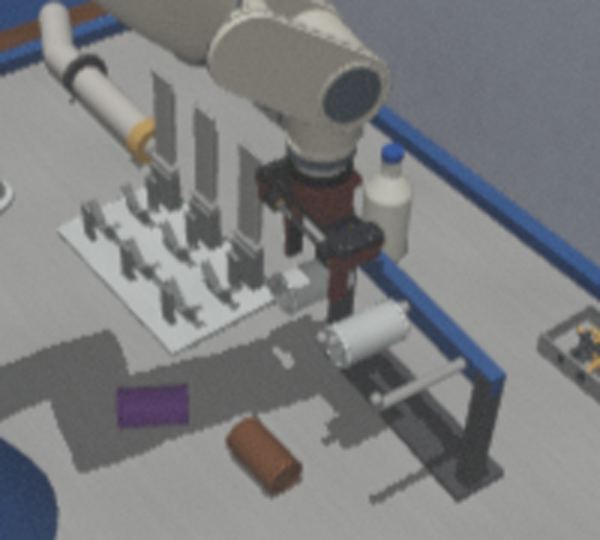

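The fingers straddle the left sleeve, with the near finger at about (340,290) in the crop, clear of the middle sleeve. Closing on it, then lifting 21 mm.

Emit:
move_arm([
  [45,[0,0,0],[0,0,0]],
  [45,[0,0,0],[0,0,0]],
  [45,[0,0,0],[0,0,0]],
  [45,[0,0,0],[0,0,0]],
  [45,[0,0,0],[0,0,0]],
  [45,[0,0,0],[0,0,0]],
], newtons=45)

```text
clock: 4.9
position: [0.5426, -0.0995, 0.1781]
eef_rot: [-3.141, -0.0, 3.078]
ft_force: [0.1, -0.8, 2.5]
finger_gap: 0.0515
gripper_force: 45.0
```

Emit:
move_arm([
  [45,[0,0,-0.05],[0,0,0]],
  [45,[0,0,-0.1],[0,0,0]],
  [45,[0,0,-0.14],[0,0,0]],
  [45,[0,0,-0.14],[0,0,0]],
  [45,[0,0,-0.14],[0,0,0]],
])

```text
clock: 5.52
position: [0.5425, -0.0994, 0.1989]
eef_rot: [3.142, -0.0, 3.078]
ft_force: [-0.5, 0.1, -1.7]
finger_gap: 0.0513
gripper_force: 45.0
```

Emit:
move_arm([
  [45,[0.15,0,0],[0,0,0]],
  [45,[0.3,0,0],[0,0,0]],
  [45,[0.45,0,0],[0,0,0]],
  [45,[0.6,0,0],[0,0,0]],
  [45,[0.75,0,0],[0,0,0]],
  [45,[0.9,0,0],[0,0,0]],
  [45,[0.9,0,0],[0,0,0]],
  [45,[0.9,0,0],[0,0,0]],
])

```text
clock: 6.52
position: [0.4089, -0.0911, 0.1993]
eef_rot: [-3.141, 0.001, 3.078]
ft_force: [0.1, -0.1, -1.8]
finger_gap: 0.051
gripper_force: 45.0
```

```bash
python3 go.py .42,.03,.16,181.1 .495,.091,.14,181.1; python3 - <<'E'
from h import *
t=Cam("top"); cv2.imwrite("pics/t4.png",cv2.resize(t.im[140:300,155:375],None,fx=3,fy=3,interpolation=cv2.INTER_CUBIC))
E
```

```text
[4.200e-01 3.000e-02 1.600e-01 1.811e+02] -> [-0.023, 0.81, 0.262] [-0.0, 0.0, -0.026]
[4.950e-01 9.100e-02 1.400e-01 1.811e+02] -> [-0.496, 1.248, 0.396] [-0.0, 0.0, -0.026]
```

View pics/t4.png

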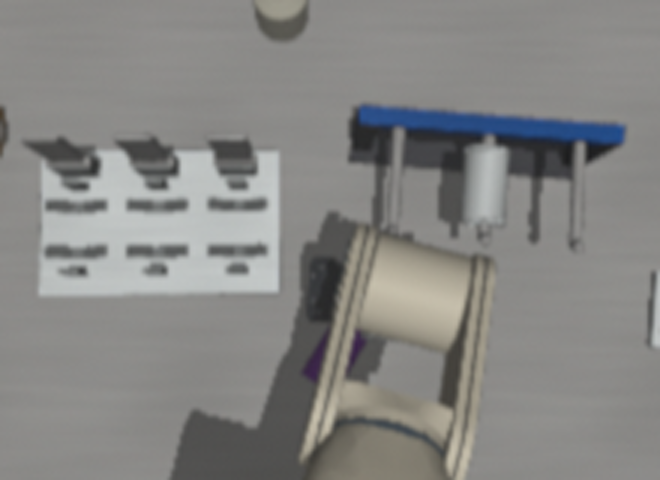

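The sleeve came off; the left peg at crop (393,180) is now bare. On to bay 0.

Emit:
move_arm([
  [45,[-0.02,0.25,0.1],[0,0,-0.01]],
  [45,[-0.02,0.5,0.2],[0,0,-0.026]],
  [45,[-0.02,0.81,0.26],[0,0,-0.026]],
  [45,[-0.02,0.81,0.26],[0,0,-0.026]],
  [45,[-0.02,0.81,0.26],[0,0,-0.026]],
])

```text
clock: 7.2
position: [0.4192, 0.0302, 0.16]
eef_rot: [-3.141, 0.0, -3.122]
ft_force: [0.3, -0.2, -1.7]
finger_gap: 0.0513
gripper_force: 45.0
```

```bash
python3 go.py .495,.091,.13,181.1 .495,.091,.06,181.1 .495,.091,.048,181.1
```

```text
[4.950e-01 9.100e-02 1.300e-01 1.811e+02] -> [-0.514, 0.395, 0.2] [-0.0, 0.0, 0.0]
[4.950e-01 9.100e-02 6.000e-02 1.811e+02] -> [-0.513, 0.395, 0.666] [-0.0, 0.0, 0.0]
[4.950e-01 9.100e-02 4.800e-02 1.811e+02] -> [-0.513, 0.395, 0.746] [-0.0, 0.0, 0.0]
```

Emit:
move_arm([
  [45,[-0.51,0.395,0.2],[0,0,0]],
  [45,[-0.51,0.395,0.2],[0,0,0]],
  [45,[-0.51,0.395,0.2],[0,0,0]],
  [45,[-0.51,0.395,0.3],[0,0,0]],
  [45,[-0.51,0.395,0.4],[0,0,0]],
  [45,[-0.51,0.395,0.47],[0,0,0]],
  [45,[-0.51,0.395,0.53],[0,0,0]],
  [45,[-0.51,0.395,0.53],[0,0,0]],
])

```text
clock: 8.2
position: [0.4967, 0.0906, 0.081]
eef_rot: [3.141, 0.005, -3.123]
ft_force: [4.8, -0.5, 2.3]
finger_gap: 0.0515
gripper_force: 45.0
```

```bash
python3 - <<'E'
from h import *
s=Cam("side"); p=manip.sense(); print(p["position"],p["ft_force"])
im=cv2.resize(s.im[150:235,180:290],None,fx=5,fy=5,interpolation=cv2.INTER_CUBIC)
c=p["position"]+[0,0,.008]
for e in(-.045,.045):
    q=np.array([(s.px(c+rz(FA)@np.array([e,.026*np.cos(u),.026*np.sin(u)]))-[180,150]+.5)*5 for u in np.linspace(0,6.3,30)])
    cv2.polylines(im,[np.int32(q)],False,(0,0,255),1)
cv2.imwrite("pics/s5.png",im)
E
```

```text
[0.49661082 0.09067749 0.08120035] [ 4.6244742  -0.67359443  3.69605254]
```

View pics/s5.png

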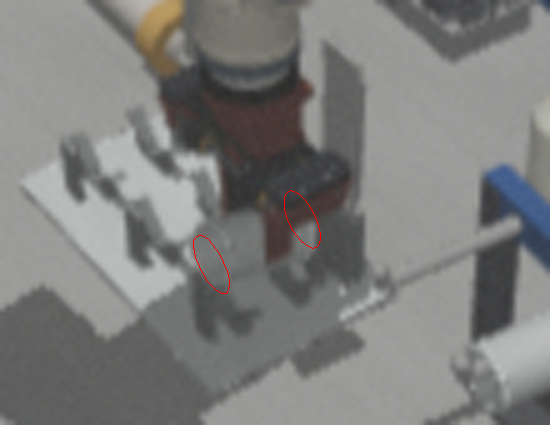

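The sleeve is over bay 0, with its near end around (212,250). The +4.8 N along x says it is rubbing the near (−x) end stop, so I'll lift, shift about 8 mm to +x and lower again.

Emit:
move_arm([
  [45,[0,0,-0.1],[0,0,0]],
  [45,[0,0,-0.2],[0,0,0]],
  [45,[-0.055,0,-0.2],[0,0,0]],
  [45,[-0.055,0,-0.2],[0,0,0]],
  [45,[-0.055,0,-0.1],[0,0,0]],
  [45,[-0.055,0,0.0],[0,0,0]],
  [45,[-0.055,0,0.05],[0,0,0]],
  [45,[-0.055,0,0.1],[0,0,0]],
  [45,[-0.055,0,0.1],[0,0,0]],
  [45,[-0.055,0,0.1],[0,0,0]],
])

```text
clock: 9.5
position: [0.5024, 0.091, 0.0657]
eef_rot: [3.142, 0.0, -3.123]
ft_force: [-0.0, 0.1, -2.8]
finger_gap: 0.0513
gripper_force: 45.0
```

Free now at x = 0.5024. I'll probe the end stops gently in each direction.

Emit:
move_arm([
  [45,[0.02,0,0],[0,0,0]],
  [45,[0.027,0,0],[0,0,0]],
  [45,[0.027,0,0],[0,0,0]],
])

```text
clock: 9.88
position: [0.4985, 0.091, 0.0659]
eef_rot: [3.141, 0.001, -3.123]
ft_force: [-0.0, -1.0, -1.4]
finger_gap: 0.0521
gripper_force: 4.5
```

Emit:
move_arm([
  [45,[-0.04,0,0],[0,0,0]],
  [45,[-0.054,0,0],[0,0,0]],
  [45,[-0.054,0,0],[0,0,0]],
])

```text
clock: 10.25
position: [0.5064, 0.0911, 0.0654]
eef_rot: [-3.142, -0.0, -3.123]
ft_force: [0.0, -0.2, -1.8]
finger_gap: 0.0511
gripper_force: 45.0
```

Emit:
move_arm([
  [45,[-0.013,0,0],[0,0,0]],
  [45,[-0.02,0,0],[0,0,0]],
  [45,[-0.02,0,0],[0,0,0]],
])

```text
clock: 10.62
position: [0.5093, 0.0911, 0.0655]
eef_rot: [-3.142, 0.0, -3.123]
ft_force: [0.4, 0.2, -2.6]
finger_gap: 0.0512
gripper_force: 45.0
```

Emit:
move_arm([
  [45,[-0.013,0,0],[0,0,0]],
  [45,[-0.02,0,0],[0,0,0]],
  [45,[-0.02,0,0],[0,0,0]],
])

```text
clock: 11.0
position: [0.5124, 0.0912, 0.0655]
eef_rot: [3.142, 0.0, -3.123]
ft_force: [0.1, 0.4, -2.1]
finger_gap: 0.051
gripper_force: 45.0
```

Emit:
move_arm([
  [45,[-0.013,0,0],[0,0,0]],
  [45,[-0.02,0,0],[0,0,0]],
  [45,[-0.02,0,0],[0,0,0]],
])

```text
clock: 11.38
position: [0.5141, 0.0911, 0.0652]
eef_rot: [-3.141, -0.002, -3.123]
ft_force: [-5.4, 1.0, 0.0]
finger_gap: 0.0513
gripper_force: 45.0
```

Probing found the near stop at about 0.4995 and the far stop at about 0.5135, a travel of 14 mm as it should be. The grip-slackening also happened and the sleeve is still held. I'll centre at 0.5065 and lower it.

Emit:
move_arm([
  [45,[0.06,0,0],[0,0,0]],
  [45,[0.06,0,0],[0,0,0]],
  [45,[0.06,0,0.04],[0,0,0]],
  [45,[0.06,0,0.08],[0,0,0]],
  [45,[0.06,0,0.1],[0,0,0]],
  [45,[0.06,0,0.115],[0,0,0]],
  [45,[0.06,0,0.115],[0,0,0]],
])

```text
clock: 12.25
position: [0.5058, 0.0906, 0.048]
eef_rot: [-3.141, -0.001, -3.123]
ft_force: [-1.2, -3.9, 1.7]
finger_gap: 0.0513
gripper_force: 45.0
```

Emit:
move_arm([
  [45,[0,-0.007,0.005],[0,0,0]],
  [45,[0,-0.007,0.005],[0,0,0]],
  [54,[0,-0.007,0.005],[0,0,0]],
  [60,[0,-0.007,0.005],[0,0,0]],
  [70,[0,-0.007,0.005],[0,0,0]],
  [75,[0,-0.007,0.005],[0,0,0]],
  [75,[0,-0.007,0.005],[0,0,0]],
])

```text
clock: 13.12
position: [0.5063, 0.09, 0.0475]
eef_rot: [-3.142, 0.0, -3.123]
ft_force: [0.3, 0.3, -0.3]
finger_gap: 0.0748
gripper_force: 0.0
```

Emit:
move_arm([
  [75,[0,0,-0.2],[0,0,0]],
  [75,[0,0,-0.5],[0,0,0]],
  [75,[0,0,-0.8],[0,0,0]],
  [75,[0.8,-0.8,-1],[0,0,0]],
  [75,[0.8,-0.8,-1],[0,0,0]],
  [75,[0.8,-0.8,-1],[0,0,0]],
  [75,[0.8,-0.8,-1],[0,0,0]],
])

```text
clock: 14.0
position: [0.3867, -0.0335, 0.198]
eef_rot: [-3.141, 0.0, -3.126]
ft_force: [0.1, 0.1, 0.8]
finger_gap: 0.0752
gripper_force: 0.0
```

```bash
python3 - <<'E'
from h import *
print(manip.sense()["position"])
A=[]
for n,(x0,y0,x1,y1),k in(("top",(160,175,260,245),4),("side",(180,130,290,235),3.5)):
    c=Cam(n);im=cv2.resize(c.im[y0:y1,x0:x1],None,fx=k,fy=k,interpolation=cv2.INTER_CUBIC)
    for e in(-.045,.045):
        q=np.array([(c.px(fx((e,-.105+.026*np.cos(u),.055+.026*np.sin(u))))-[x0,y0]+.5)*k for u in np.linspace(0,6.3,30)])
        cv2.polylines(im,[np.int32(q)],False,(0,0,255),1)
    A.append(im)
h=max(a.shape[0] for a in A); o=np.hstack([cv2.copyMakeBorder(a,0,h-a.shape[0],0,0,0) for a in A]); cv2.imwrite("pics/p6.png",o);print(o.shape)
E
```

```text
[ 0.38669443 -0.03353301  0.19802754]
(368, 785, 3)
```

View pics/p6.png

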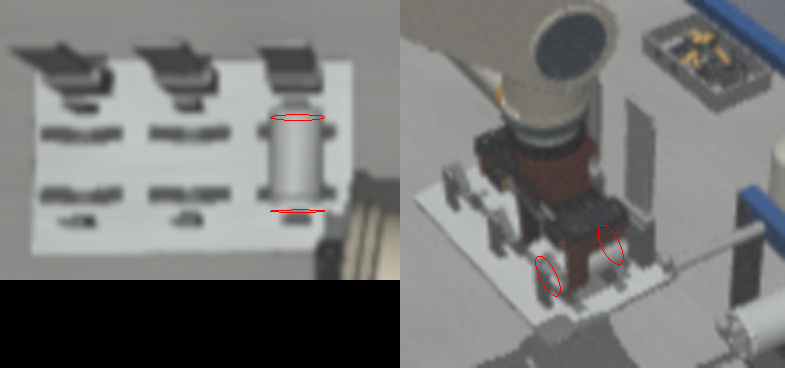

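The top view shows the sleeve seated in bay 0, spanning crop rows 108–202 where the model expects 118–211. It may lean towards the far stop, so I'll check with a pixel profile.

```bash
python3 - <<'E'
from h import *
t=Cam("top"); g=cv2.cvtColor(t.im,cv2.COLOR_BGR2GRAY)
for c in(234,): print(c)
print("rows 196..234"); 
for r in range(196,234): print(r,g[r,228:241].tolist(), g[r,203:211].tolist(), t.on((234,r),.076)[0].round(4), t.on((234,r),.068)[0].round(4))
for x in(-.059,-.052,.052,.059): print(x,t.px(fx((x,-.105,.076))).round(1), t.px(fx((x,0,.076))).round(1))
E
```

```text
234
rows 196..234
196 [96, 85, 86, 87, 87, 87, 88, 89, 94, 94, 93, 87, 111] [92, 93, 94, 93, 94, 93, 91, 90] 0.568 0.569
197 [102, 79, 79, 79, 80, 81, 79, 81, 80, 81, 81, 83, 120] [75, 73, 74, 74, 74, 74, 72, 71] 0.5641 0.5651
198 [141, 126, 122, 117, 117, 116, 116, 117, 119, 126, 128, 133, 158] [103, 96, 96, 96, 95, 94, 92, 96] 0.5603 0.5613
199 [176, 168, 151, 133, 129, 129, 129, 129, 138, 162, 172, 176, 187] [133, 118, 117, 117, 112, 107, 100, 119] 0.5565 0.5574
200 [186, 176, 147, 125, 120, 120, 120, 118, 124, 157, 181, 188, 191] [141, 116, 114, 113, 110, 102, 84, 118] 0.5526 0.5536
201 [171, 157, 140, 121, 118, 119, 117, 115, 115, 135, 160, 169, 178] [140, 104, 91, 88, 88, 81, 66, 102] 0.5488 0.5497
202 [150, 147, 149, 140, 137, 138, 137, 137, 135, 138, 142, 145, 160] [161, 128, 101, 89, 87, 87, 84, 107] 0.545 0.5459
203 [136, 149, 160, 163, 166, 168, 166, 165, 160, 153, 142, 134, 144] [184, 169, 155, 148, 147, 148, 148, 154] 0.5411 0.542
204 [131, 149, 162, 171, 179, 185, 182, 177, 169, 159, 146, 130, 134] [192, 189, 186, 185, 185, 185, 185, 185] 0.5373 0.5382
205 [129, 149, 16
[... 3015 characters left out ...]
4, 196, 180] [148, 133, 112, 105, 106, 102, 93, 128] 0.4427 0.443
230 [196, 187, 153, 122, 107, 107, 106, 105, 106, 131, 185, 198, 184] [137, 117, 112, 111, 110, 103, 86, 118] 0.439 0.4392
231 [194, 190, 175, 160, 153, 153, 153, 153, 153, 165, 191, 198, 183] [162, 143, 138, 139, 138, 134, 128, 145] 0.4352 0.4355
232 [192, 192, 190, 188, 188, 187, 188, 189, 188, 191, 195, 194, 178] [187, 178, 175, 175, 175, 175, 174, 179] 0.4315 0.4317
233 [191, 192, 193, 194, 193, 194, 195, 195, 196, 195, 190, 174, 145] [194, 193, 192, 193, 192, 193, 192, 193] 0.4277 0.428
-0.059 [233.5 230.8] [205.6 230.9]
-0.052 [233.5 228.9] [205.6 229. ]
0.052 [233.6 201.5] [206.  201.6]
0.059 [233.6 199.6] [206.1 199.8]
```

The profile puts the sleeve at about x 0.500. The stops' mid-point is near 0.499, so it is centred, with gaps at both ends. Next is cover 0: fingers closed, coming round behind it.

```bash
sed -i 's/^FX,FY,FA=.*/FX,FY,FA=0.497,0.1955,np.radians(1.1)/' h.py; cat > cov.py <<'E'
# cover waypoints: cov.py bayindex ; prints world TCP list (approach, arc)
from h import *; from go import rows; import sys
y=(int(sys.argv[1])-1)*.105; r=.13
def w(x,z): p=fx((x,y,z)); return [*p,181.1]
def arc(d):
    a=np.radians(d); return w(.081-r*np.cos(a)+.003*np.sin(a)+.010, .089+r*np.sin(a)+.003*np.cos(a)+.011)
if sys.argv[2]=="up": rows([w(-.03,.36),w(.06,.36),w(.128,.36),w(.128,.231)])
else: rows([arc(d) for d in (90,75,60,47,35,26,18,10,4,0)])
E
python3 cov.py 0 up
```

```text
[4.690e-01 8.990e-02 3.600e-01 1.811e+02] -> [-0.547, 0.803, -1.081] [0.0, 0.0, -0.0]
[5.590e-01 9.170e-02 3.600e-01 1.811e+02] -> [-1.147, 0.804, -1.08] [0.0, 0.0, -0.0]
[6.270e-01 9.300e-02 3.600e-01 1.811e+02] -> [-1.6, 0.804, -1.08] [0.0, 0.0, -0.0]
[6.270e-01 9.300e-02 2.310e-01 1.811e+02] -> [-1.599, 0.804, -0.22] [0.0, 0.0, -0.0]
```

Emit:
move_arm([
  [0,[0,0,-0.5],[0,0,0]],
  [0,[0,0,-1],[0,0,0]],
  [0,[0,0,-1],[0,0,0]],
  [0,[-0.8,0.8,-1],[0,0,0]],
  [0,[-0.8,0.8,-1],[0,0,0]],
  [0,[-0.8,0.8,-1],[0,0,0]],
  [0,[-0.8,0.8,-1],[0,0,0]],
])

```text
clock: 15.02
position: [0.5081, 0.0931, 0.3464]
eef_rot: [3.141, -0.001, -3.119]
ft_force: [-0.3, -0.0, -0.2]
finger_gap: 0.0083
gripper_force: 0.0
```

Emit:
move_arm([
  [0,[-0.4,0,0],[0,0,0]],
  [0,[-0.8,0,0],[0,0,0]],
  [0,[-0.8,0,0],[0,0,0]],
  [0,[-0.8,0,0],[0,0,0]],
  [0,[-0.8,0,0.4],[0,0,0]],
  [0,[-0.8,0,0.78],[0,0,0]],
  [0,[-0.8,0,0.78],[0,0,0]],
  [0,[-0.8,0,0.78],[0,0,0]],
])

```text
clock: 16.02
position: [0.6269, 0.0924, 0.2332]
eef_rot: [3.141, 0.003, -3.123]
ft_force: [0.1, -0.9, 1.0]
finger_gap: 0.0008
gripper_force: 0.0
```

```bash
python3 cov.py 0 arc
```

```text
[5.930e-01 9.230e-02 2.300e-01 1.811e+02] -> [0.226, 0.004, 0.021] [0.0, 0.001, -0.0]
[5.593e-01 9.170e-02 2.263e-01 1.811e+02] -> [0.451, 0.004, 0.044] [0.0, 0.001, -0.0]
[5.276e-01 9.110e-02 2.141e-01 1.811e+02] -> [0.662, 0.004, 0.126] [0.0, 0.001, -0.0]
[5.035e-01 9.060e-02 1.971e-01 1.811e+02] -> [0.823, 0.003, 0.238] [0.0, 0.001, -0.0]
[4.852e-01 9.030e-02 1.770e-01 1.811e+02] -> [0.946, 0.003, 0.372] [0.0, 0.001, -0.0]
[4.745e-01 9.000e-02 1.597e-01 1.811e+02] -> [1.018, 0.003, 0.487] [0.0, 0.001, -0.0]
[4.673e-01 8.990e-02 1.430e-01 1.811e+02] -> [1.066, 0.003, 0.598] [0.0, 0.001, -0.0]
[4.625e-01 8.980e-02 1.255e-01 1.811e+02] -> [1.098, 0.003, 0.715] [0.0, 0.001, -0.0]
[4.605e-01 8.980e-02 1.121e-01 1.811e+02] -> [1.112, 0.003, 0.804] [0.0, 0.001, -0.0]
[4.600e-01 8.980e-02 1.030e-01 1.811e+02] -> [1.115, 0.003, 0.865] [0.0, 0.001, -0.0]
```

Emit:
move_arm([
  [0,[0.11,0,0.01],[0,0,0]],
  [0,[0.226,0,0.02],[0,0,0]],
  [0,[0.34,0,0.03],[0,0,0]],
  [0,[0.45,0,0.045],[0,0,0]],
  [0,[0.56,0,0.08],[0,0,0]],
  [0,[0.66,0,0.126],[0,0,0]],
  [0,[0.74,0,0.175],[0,0,0]],
  [0,[0.82,0,0.238],[0,0,0]],
  [0,[0.82,0,0.238],[0,0,0]],
])

```text
clock: 17.15
position: [0.5023, 0.09, 0.1946]
eef_rot: [3.142, -0.001, -3.123]
ft_force: [1.1, 0.1, 0.9]
finger_gap: 0.0003
gripper_force: 0.7
```

Emit:
move_arm([
  [0,[0.06,0,0.06],[0,0,0]],
  [0,[0.12,0,0.134],[0,0,0]],
  [0,[0.16,0,0.19],[0,0,0]],
  [0,[0.195,0,0.25],[0,0,0]],
  [0,[0.22,0,0.305],[0,0,0]],
  [0,[0.243,0,0.36],[0,0,0]],
  [0,[0.26,0,0.42],[0,0,0]],
  [0,[0.275,0,0.477],[0,0,0]],
  [0,[0.285,0,0.53],[0,0,0]],
  [0,[0.29,0,0.58],[0,0,0]],
  [0,[0.29,0,0.61],[0,0,0]],
  [0,[0.29,0,0.61],[0,0,0]],
])

```text
clock: 18.65
position: [0.4597, 0.0891, 0.103]
eef_rot: [-3.142, -0.001, -3.123]
ft_force: [-0.0, -0.1, -0.4]
finger_gap: 0.0004
gripper_force: 0.0
```

Emit:
move_arm([
  [0,[0,0,0.015],[0,0,0]],
  [0,[0,0,0.02],[0,0,0]],
  [0,[0,0,0.02],[0,0,0]],
])

```text
clock: 19.02
position: [0.4598, 0.0891, 0.1004]
eef_rot: [3.142, 0.0, -3.123]
ft_force: [-0.4, -0.2, 0.1]
finger_gap: 0.0004
gripper_force: 0.0
```

Emit:
move_arm([
  [0,[0,0,-0.3],[0,0,0]],
  [0,[0,-0.3,-0.7],[0,0,0]],
  [0,[0,-0.6,-1],[0,0,0]],
  [85,[0,-1,-1],[0,0,0]],
  [85,[0,-1,-1],[0,0,0]],
  [85,[0,-1,-1],[0,0,0]],
  [85,[0,-1,-1],[0,0,0]],
])

```text
clock: 19.9
position: [0.4621, -0.0597, 0.2497]
eef_rot: [3.141, -0.001, -3.122]
ft_force: [-0.3, 0.5, 0.4]
finger_gap: 0.0369
gripper_force: 0.0
```

```bash
python3 - <<'E'
from h import *
t=Cam("top"); g=cv2.cvtColor(t.im,cv2.COLOR_BGR2GRAY); print(manip.sense()["position"])
cv2.imwrite("pics/t7.png",cv2.resize(t.im[165:250,155:375],None,fx=3.6,fy=3.6,interpolation=cv2.INTER_CUBIC))
for r in range(184,226,1): print(r,g[r,306:328].tolist(), t.on((317,r),.212).round(3)[:2])
E
```

```text
[ 0.46220449 -0.05959156  0.24973975]
184 [44, 44, 45, 45, 47, 47, 48, 49, 49, 55, 70, 83, 87, 75, 60, 57, 58, 60, 59, 60, 61, 62] [ 0.596 -0.204]
185 [43, 42, 43, 43, 43, 43, 44, 43, 43, 52, 79, 106, 115, 98, 59, 42, 44, 45, 45, 47, 48, 50] [ 0.593 -0.204]
186 [46, 46, 45, 45, 45, 43, 44, 43, 43, 56, 92, 123, 134, 114, 65, 39, 41, 41, 41, 41, 42, 43] [ 0.59  -0.204]
187 [52, 47, 46, 46, 48, 53, 60, 65, 68, 80, 109, 131, 138, 120, 75, 48, 48, 44, 42, 42, 42, 42] [ 0.586 -0.204]
188 [59, 49, 46, 51, 66, 79, 95, 108, 116, 123, 135, 143, 145, 133, 107, 87, 84, 70, 53, 47, 47, 47] [ 0.583 -0.204]
189 [63, 50, 47, 64, 93, 104, 115, 128, 136, 142, 149, 154, 157, 157, 148, 137, 136, 115, 83, 61, 57, 58] [ 0.579 -0.204]
190 [57, 48, 48, 68, 100, 114, 125, 136, 145, 152, 160, 169, 175, 175, 170, 164, 160, 137, 103, 75, 66, 66] [ 0.576 -0.204]
191 [47, 46, 47, 64, 94, 116, 131, 145, 156, 164, 173, 181, 184, 181, 175, 169, 159, 137, 106, 78, 67, 67] [ 0.572 -0.204]
192 [46, 45, 46, 62, 92, 117, 134, 148, 159, 168, 177, 184, 186, 182, 175, 168, 157, 138, 103, 75, 67, 67] [ 0.569 -0.204]
193 [46,
[... 3554 characters left out ...]
136, 137, 137, 137, 137, 136] [ 0.472 -0.203]
221 [160, 157, 136, 134, 137, 137, 137, 137, 133, 126, 121, 123, 129, 135, 137, 137, 137, 137, 137, 137, 137, 136] [ 0.469 -0.203]
222 [162, 156, 134, 134, 137, 137, 137, 137, 137, 133, 126, 127, 133, 136, 135, 136, 136, 136, 136, 136, 137, 136] [ 0.465 -0.203]
223 [162, 157, 135, 134, 136, 136, 136, 137, 137, 136, 135, 134, 135, 136, 136, 135, 135, 135, 135, 135, 135, 134] [ 0.462 -0.203]
224 [163, 159, 139, 134, 136, 136, 136, 136, 136, 136, 136, 135, 135, 135, 135, 135, 135, 135, 135, 136, 135, 136] [ 0.459 -0.203]
225 [163, 158, 141, 135, 136, 136, 136, 136, 136, 135, 135, 136, 136, 136, 135, 136, 136, 137, 136, 136, 137, 136] [ 0.455 -0.203]
```

View pics/t7.png

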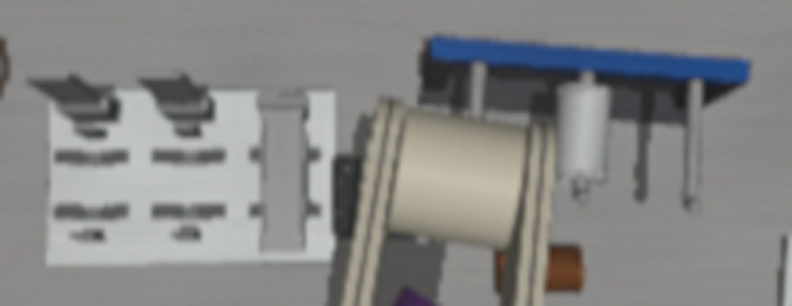

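Cover 0 lies flat and shut over its sleeve (crop x 262–307, y 95–250). The middle sleeve is still on its peg at crop (583,130), centre x about 0.538. Going to fetch it.

```bash
python3 go.py .534,-.205,.32,176.3 .534,-.205,.30,176.3 .534,-.205,.178,176.3
```

```text
[  0.534  -0.205   0.32  176.3  ] -> [-0.458, -0.979, -0.469] [0.0, -0.0, 0.027]
[  0.534  -0.205   0.3   176.3  ] -> [-0.459, -0.979, -0.336] [0.0, -0.0, 0.027]
[  0.534  -0.205   0.178 176.3  ] -> [-0.46, -0.979, 0.477] [0.0, -0.0, 0.027]
```

Emit:
move_arm([
  [85,[0,0,-0.47],[0,0,0]],
  [85,[0,0,-0.47],[0,0,0.027]],
  [85,[-0.46,-0.98,-0.47],[0,0,0.027]],
  [85,[-0.46,-0.98,-0.47],[0,0,0.027]],
  [85,[-0.46,-0.98,-0.47],[0,0,0.027]],
  [85,[-0.46,-0.98,-0.47],[0,0,0.027]],
  [85,[-0.46,-0.98,-0.2],[0,0,0.027]],
  [85,[-0.46,-0.98,0.0],[0,0,0.027]],
  [85,[-0.46,-0.98,0.2],[0,0,0.027]],
  [85,[-0.46,-0.98,0.35],[0,0,0.027]],
  [85,[-0.46,-0.98,0.477],[0,0,0.027]],
  [85,[-0.46,-0.98,0.477],[0,0,0.027]],
  [85,[-0.46,-0.98,0.477],[0,0,0.027]],
])

```text
clock: 21.58
position: [0.5346, -0.2056, 0.1794]
eef_rot: [-3.142, 0.0, 3.077]
ft_force: [-0.1, -0.1, 0.4]
finger_gap: 0.0851
gripper_force: 0.0
```

Emit:
move_arm([
  [45,[0,0,0],[0,0,0]],
  [45,[0,0,0],[0,0,0]],
  [45,[0,0,0],[0,0,0]],
  [45,[0,0,0],[0,0,0]],
  [45,[0,0,0],[0,0,0]],
  [45,[0,0,0],[0,0,0]],
], newtons=45)

```text
clock: 22.32
position: [0.5343, -0.2066, 0.179]
eef_rot: [-3.141, 0.0, 3.075]
ft_force: [0.1, -0.5, 2.4]
finger_gap: 0.0511
gripper_force: 45.0
```

Emit:
move_arm([
  [45,[0,0,-0.05],[0,0,0]],
  [45,[0,0,-0.1],[0,0,0]],
  [45,[0,0,-0.14],[0,0,0]],
  [45,[0,0,-0.14],[0,0,0]],
  [45,[0,0,-0.14],[0,0,0]],
])

```text
clock: 22.95
position: [0.5341, -0.2065, 0.1997]
eef_rot: [3.142, -0.0, 3.075]
ft_force: [0.4, -0.6, -3.1]
finger_gap: 0.051
gripper_force: 45.0
```

Emit:
move_arm([
  [45,[0.15,0,0],[0,0,0]],
  [45,[0.3,0,0],[0,0,0]],
  [45,[0.45,0,0],[0,0,0]],
  [45,[0.6,0,0],[0,0,0]],
  [45,[0.75,0,0],[0,0,0]],
  [45,[0.9,0,0],[0,0,0]],
  [45,[0.9,0,0],[0,0,0]],
  [45,[0.9,0,0],[0,0,0]],
])

```text
clock: 23.95
position: [0.4004, -0.1979, 0.2]
eef_rot: [-3.141, 0.001, 3.075]
ft_force: [0.1, 0.3, -1.8]
finger_gap: 0.0507
gripper_force: 45.0
```

```bash
python3 go.py .405,-.07,.18,181.1 .41,.08,.16,181.1 .499,.1945,.16,181.1
```

```text
[ 4.050e-01 -7.000e-02  1.800e-01  1.811e+02] -> [0.026, 0.853, 0.133] [-0.0, 0.0, -0.027]
[4.100e-01 8.000e-02 1.600e-01 1.811e+02] -> [0.059, 1.853, 0.266] [-0.0, 0.0, -0.027]
[4.990e-01 1.945e-01 1.600e-01 1.811e+02] -> [-0.482, 2.654, 0.266] [-0.0, 0.0, -0.027]
```

Emit:
move_arm([
  [45,[0.02,0.28,0.13],[0,0,-0.01]],
  [45,[0.02,0.56,0.13],[0,0,-0.027]],
  [45,[0.02,0.85,0.13],[0,0,-0.027]],
  [45,[0.02,0.85,0.13],[0,0,-0.027]],
  [45,[0.02,0.85,0.13],[0,0,-0.027]],
])

```text
clock: 24.58
position: [0.4059, -0.0703, 0.1804]
eef_rot: [-3.141, 0.001, -3.122]
ft_force: [2.0, 0.0, -2.1]
finger_gap: 0.0513
gripper_force: 45.0
```

Emit:
move_arm([
  [45,[0,0.3,0.1],[0,0,0]],
  [45,[0,0.6,0.13],[0,0,0]],
  [45,[0,0.9,0.13],[0,0,0]],
  [45,[0,1,0.13],[0,0,0]],
  [45,[0,1,0.13],[0,0,0]],
])

```text
clock: 25.2
position: [0.4028, 0.0796, 0.1608]
eef_rot: [-3.141, 0.0, -3.122]
ft_force: [0.4, -0.1, -1.8]
finger_gap: 0.051
gripper_force: 45.0
```

```bash
python3 go.py .5,.1945,.13,181.1 .5,.1945,.0655,181.1
```

```text
[5.000e-01 1.945e-01 1.300e-01 1.811e+02] -> [-0.663, 0.753, 0.205] [-0.0, 0.0, 0.0]
[5.000e-01 1.945e-01 6.550e-02 1.811e+02] -> [-0.663, 0.753, 0.635] [-0.0, 0.0, 0.0]
```

Emit:
move_arm([
  [45,[-0.3,0.35,0.1],[0,0,0]],
  [45,[-0.663,0.753,0.2],[0,0,0]],
  [45,[-0.663,0.753,0.2],[0,0,0]],
  [45,[-0.663,0.753,0.2],[0,0,0]],
  [45,[-0.663,0.753,0.35],[0,0,0]],
  [45,[-0.663,0.753,0.45],[0,0,0]],
  [45,[-0.663,0.753,0.53],[0,0,0]],
  [45,[-0.663,0.753,0.53],[0,0,0]],
])

```text
clock: 26.2
position: [0.4978, 0.193, 0.0806]
eef_rot: [-3.14, -0.003, -3.124]
ft_force: [-2.6, 0.6, 0.5]
finger_gap: 0.0511
gripper_force: 45.0
```

It is touching the far stop this time. I'll lift, shift to −x, and probe again.

Emit:
move_arm([
  [45,[0,0,-0.1],[0,0,0]],
  [45,[0.055,0,-0.1],[0,0,0]],
  [45,[0.055,0,-0.1],[0,0,0]],
  [45,[0.055,0,0],[0,0,0]],
  [45,[0.055,0,0.05],[0,0,0]],
  [45,[0.055,0,0.1],[0,0,0]],
  [45,[0.055,0,0.1],[0,0,0]],
  [45,[0.055,0,0.1],[0,0,0]],
])

```text
clock: 27.2
position: [0.4914, 0.1945, 0.0662]
eef_rot: [-3.142, -0.0, -3.123]
ft_force: [0.5, 0.3, -1.7]
finger_gap: 0.0513
gripper_force: 45.0
```

Emit:
move_arm([
  [45,[0.01,0,0],[0,0,0]],
  [45,[0.027,0,0],[0,0,0]],
  [45,[0.027,0,0],[0,0,0]],
])

```text
clock: 27.58
position: [0.487, 0.1944, 0.0664]
eef_rot: [-3.142, -0.0, -3.123]
ft_force: [-0.1, -0.6, -2.2]
finger_gap: 0.0512
gripper_force: 45.0
```

Emit:
move_arm([
  [45,[0.01,0,0],[0,0,0]],
  [45,[0.02,0,0],[0,0,0]],
  [45,[0.02,0,0],[0,0,0]],
])

```text
clock: 27.95
position: [0.4841, 0.1943, 0.0663]
eef_rot: [-3.142, -0.0, -3.123]
ft_force: [1.0, -0.5, -2.6]
finger_gap: 0.0513
gripper_force: 45.0
```

Emit:
move_arm([
  [45,[0.01,0,0],[0,0,0]],
  [45,[0.02,0,0],[0,0,0]],
  [45,[0.02,0,0],[0,0,0]],
])

```text
clock: 28.32
position: [0.4811, 0.1942, 0.0662]
eef_rot: [-3.142, -0.0, -3.123]
ft_force: [0.3, -0.2, -2.9]
finger_gap: 0.0515
gripper_force: 45.0
```

Emit:
move_arm([
  [45,[0.01,0,0],[0,0,0]],
  [45,[0.02,0,0],[0,0,0]],
  [45,[0.02,0,0],[0,0,0]],
])

```text
clock: 28.7
position: [0.4781, 0.1942, 0.0663]
eef_rot: [-3.142, -0.0, -3.123]
ft_force: [0.2, 0.4, -1.4]
finger_gap: 0.0508
gripper_force: 45.0
```

```bash
python3 - <<'E'
from h import *
A=[]
for n,(x0,y0,x1,y1),k in(("top",(160,175,260,245),4),("side",(185,140,275,230),4.3)):
    c=Cam(n);im=cv2.resize(c.im[y0:y1,x0:x1],None,fx=k,fy=k,interpolation=cv2.INTER_CUBIC); A.append(im)
print(manip.sense()["position"],manip.sense()["ft_force"])
h=max(a.shape[0] for a in A); o=np.hstack([cv2.copyMakeBorder(a,0,h-a.shape[0],0,0,0) for a in A]); cv2.imwrite("pics/p8.png",o);print(o.shape)
E
```

```text
[0.47829171 0.19419847 0.06629596] [-0.14264135 -0.4562289  -2.99117127]
(387, 787, 3)
```

View pics/p8.png

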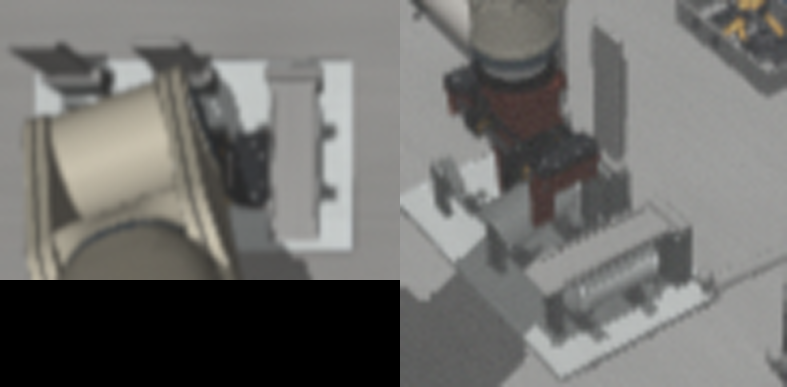

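The view shows cover 0 shut over its sleeve, and the second sleeve held low in bay 1, its near end around (485,210). I'll project the sleeve for several axial offsets to see which one matches.

```bash
python3 - <<'E'
from h import *
s=Cam("side"); p=manip.sense()["position"]; c=p+[0,0,.008]
for d in(-.01,-.005,0,.005,.01):
    q=[np.array([s.px(c+rz(FA)@np.array([e+d,.026*np.cos(u),.026*np.sin(u)])) for u in np.linspace(0,6.3,60)]) for e in(-.045,.045)]
    f=[((a-[185,140]+.5)*4.3+[400,0]) for a in q]
    print(d,"near end crop: left",f[0][f[0][:,0].argmin()].round(0),"top",f[0][f[0][:,1].argmin()].round(0),"bottom",f[0][f[0][:,1].argmax()].round(0)," far: right",f[1][f[1][:,0].argmax()].round(0))
for x in(-.059,-.052,.052,.059): print("stop",x,[((s.px(fx((x,y,z)))-[185,140]+.5)*4.3+[400,0]).round(0).tolist() for y in(-.012,.012) for z in(.076,)])
im=cv2.resize(s.im[170:208,196:238],None,fx=16,fy=16,interpolation=cv2.INTER_CUBIC)
for d,col in((-.01,(0,0,255)),(0,(0,255,0)),(.01,(255,0,0))):
    q=np.array([(s.px(c+rz(FA)@np.array([-.045+d,.026*np.cos(u),.026*np.sin(u)]))-[196,170]+.5)*16 for u in np.linspace(0,6.3,60)])
    cv2.polylines(im,[np.int32(q)],False,col,1)
im=cv2.convertScaleAbs(im,alpha=1.5)
for x in (-.052,):
    q=np.array([(s.px(fx((x,y,.076)))-[196,170]+.5)*16 for y in(-.012,.012)]); cv2.polylines(im,[np.int32(q)],False,(0,255,255),1)
cv2.imwrite("pics/z9.png",im); print(im.shape)
E
```

```text
-0.01 near end crop: left [466. 216.] top [470. 208.] bottom [490. 257.]  far: right [571. 211.]
-0.005 near end crop: left [470. 214.] top [474. 206.] bottom [494. 255.]  far: right [575. 209.]
0 near end crop: left [474. 212.] top [479. 204.] bottom [498. 252.]  far: right [580. 207.]
0.005 near end crop: left [479. 210.] top [483. 202.] bottom [503. 250.]  far: right [584. 205.]
0.01 near end crop: left [483. 208.] top [487. 200.] bottom [507. 248.]  far: right [588. 203.]
stop -0.059 [[498.0, 231.0], [485.0, 218.0]]
stop -0.052 [[504.0, 228.0], [491.0, 215.0]]
stop 0.052 [[593.0, 187.0], [579.0, 174.0]]
stop 0.059 [[598.0, 184.0], [585.0, 171.0]]
(608, 672, 3)
```

View pics/z9.png

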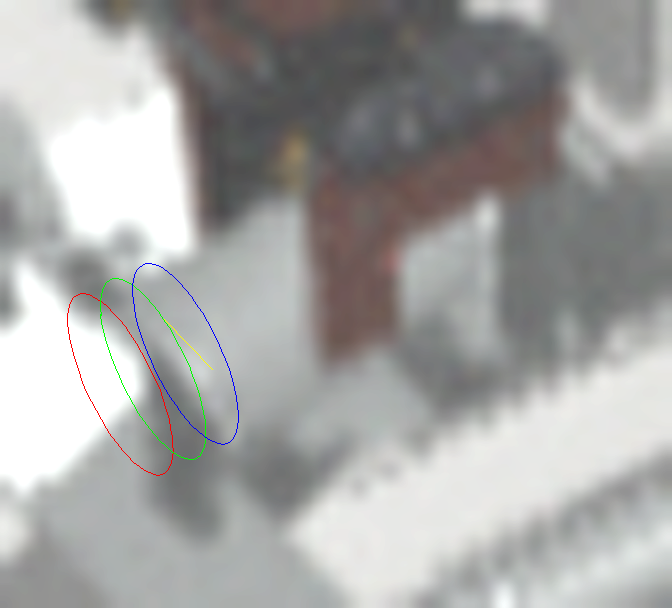

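The near end matches an offset of about +10 mm (blue ring), and the near stop is visible just in front of it. So the sleeve sits +x in the grip, and I'll continue probing to −x.

Emit:
move_arm([
  [45,[0.01,0,0],[0,0,0]],
  [45,[0.02,0,0],[0,0,0]],
  [45,[0.02,0,0],[0,0,0]],
])

```text
clock: 29.22
position: [0.4766, 0.1944, 0.0668]
eef_rot: [3.141, 0.003, -3.123]
ft_force: [4.1, -1.3, -0.2]
finger_gap: 0.0514
gripper_force: 45.0
```

Contact at 0.477 is probably the finger against the near saddle rather than the sleeve against a stop. I'll set it down at x about 0.490 and measure from above.

Emit:
move_arm([
  [45,[-0.05,0,0],[0,0,0]],
  [45,[-0.097,0,0],[0,0,0]],
  [45,[-0.097,0,0],[0,0,0]],
  [45,[-0.097,0,0.04],[0,0,0]],
  [45,[-0.097,0,0.08],[0,0,0]],
  [45,[-0.097,0,0.1],[0,0,0]],
  [45,[-0.097,0,0.12],[0,0,0]],
  [45,[-0.097,0,0.12],[0,0,0]],
])

```text
clock: 30.22
position: [0.4934, 0.1952, 0.0498]
eef_rot: [3.14, 0.007, -3.123]
ft_force: [5.7, -2.1, 8.8]
finger_gap: 0.0511
gripper_force: 45.0
```

Emit:
move_arm([
  [45,[-0.035,0,0],[0,0,0]],
  [45,[-0.035,0,0],[0,0,0]],
  [51,[-0.035,0,0],[0,0,0]],
  [54,[-0.035,0,0],[0,0,0]],
  [58,[-0.035,0,0.01],[0,0,0]],
  [65,[-0.035,0,0.01],[0,0,0]],
  [75,[-0.035,0,0.01],[0,0,0]],
  [75,[-0.035,0,0.01],[0,0,0]],
])

```text
clock: 31.22
position: [0.495, 0.1945, 0.0467]
eef_rot: [-3.142, -0.0, -3.123]
ft_force: [1.1, 0.8, -0.4]
finger_gap: 0.0749
gripper_force: 0.0
```

Emit:
move_arm([
  [75,[0,0,-0.2],[0,0,0]],
  [75,[0,0,-0.5],[0,0,0]],
  [75,[0,0,-1],[0,0,0]],
  [75,[0,0,-1],[0,0,0]],
  [75,[0.5,-1,-1],[0,0,0]],
  [75,[0.7,-1,-1],[0,0,0]],
  [75,[0.7,-1,-1],[0,0,0]],
  [75,[0.7,-1,-1],[0,0,0]],
])

```text
clock: 32.22
position: [0.3895, 0.0405, 0.1958]
eef_rot: [-3.141, -0.003, -3.126]
ft_force: [-0.4, 0.3, 0.4]
finger_gap: 0.0748
gripper_force: 0.0
```

Emit:
move_arm([
  [75,[0,-0.4,0],[0,0,0]],
  [75,[0,-0.8,0],[0,0,0]],
  [75,[0,-0.8,0],[0,0,0]],
])

```text
clock: 32.6
position: [0.396, -0.0802, 0.1966]
eef_rot: [-3.141, 0.001, -3.129]
ft_force: [-0.7, 1.1, -0.5]
finger_gap: 0.0749
gripper_force: 0.0
```

```bash
python3 - <<'E'
from h import *
t=Cam("top"); g=cv2.cvtColor(t.im,cv2.COLOR_BGR2GRAY); print(manip.sense()["position"])
for r in range(196,233): print(r,g[r,200:215].tolist(), g[r,177:183].tolist(), t.on((207,r),.081)[0].round(4))
E
```

```text
[ 0.39563376 -0.07850707  0.19643494]
196 [118, 97, 92, 93, 93, 94, 94, 94, 93, 91, 91, 86, 69, 64, 118] [89, 88, 89, 89, 89, 88] 0.5659
197 [148, 108, 83, 74, 74, 75, 75, 74, 75, 72, 71, 70, 65, 73, 124] [71, 71, 71, 71, 70, 70] 0.562
198 [180, 155, 128, 103, 97, 97, 97, 96, 94, 92, 97, 106, 108, 115, 146] [82, 82, 83, 85, 90, 94] 0.5582
199 [191, 184, 165, 134, 118, 118, 116, 112, 107, 100, 120, 153, 161, 163, 175] [110, 112, 115, 119, 130, 141] 0.5544
200 [191, 191, 179, 142, 117, 114, 113, 109, 101, 84, 118, 173, 188, 188, 189] [115, 116, 119, 121, 126, 134] 0.5506
201 [187, 186, 176, 137, 108, 105, 106, 104, 98, 81, 107, 163, 184, 187, 191] [103, 93, 91, 89, 83, 82] 0.5468
202 [169, 163, 159, 140, 134, 137, 140, 138, 130, 117, 110, 138, 151, 161, 183] [127, 101, 82, 78, 74, 72] 0.5429
203 [148, 140, 144, 146, 159, 166, 168, 165, 159, 147, 128, 125, 120, 124, 159] [169, 150, 131, 126, 126, 126] 0.5391
204 [142, 139, 147, 157, 169, 176, 176, 174, 168, 159, 145, 132, 115, 105, 137] [188, 183, 173, 171, 172, 172] 0.5353
205 [140, 142, 157, 167, 177, 182, 183, 180, 173, 165, 153, 137
[... 2505 characters left out ...]
27 [179, 180, 183, 184, 176, 141, 128, 133, 146, 156, 175, 179, 180, 188, 193] [183, 179, 178, 179, 179, 178] 0.4485
228 [190, 190, 185, 175, 162, 124, 108, 110, 115, 126, 159, 188, 193, 194, 193] [177, 159, 153, 153, 152, 151] 0.4448
229 [191, 187, 172, 149, 134, 113, 105, 106, 103, 94, 128, 183, 195, 193, 194] [146, 124, 119, 115, 100, 99] 0.441
230 [192, 187, 165, 138, 119, 111, 111, 111, 103, 85, 119, 182, 196, 194, 194] [121, 115, 117, 109, 79, 71] 0.4373
231 [193, 190, 178, 163, 143, 139, 140, 139, 135, 130, 146, 186, 196, 195, 194] [137, 129, 131, 127, 111, 106] 0.4336
232 [192, 193, 192, 187, 178, 176, 176, 176, 175, 175, 180, 192, 195, 194, 194] [170, 163, 162, 163, 161, 160] 0.4299
```

Sleeve 2 spans rows 202.7–226, centre about 0.498, with gaps at both ends. It is level and aligned like the first. Now cover 1.

```bash
python3 cov.py 1 up
```

```text
[  0.467    0.1949   0.36   181.1   ] -> [-0.502, 1.816, -1.09] [0.0, -0.0, -0.002]
[  0.557    0.1967   0.36   181.1   ] -> [-1.102, 1.819, -1.09] [0.0, -0.0, -0.002]
[  0.625   0.198   0.36  181.1  ] -> [-1.555, 1.821, -1.09] [0.0, -0.0, -0.002]
[  0.625   0.198   0.231 181.1  ] -> [-1.555, 1.821, -0.23] [0.0, -0.0, -0.002]
```

Emit:
move_arm([
  [0,[0,0,-0.5],[0,0,0]],
  [0,[0,0,-1],[0,0,0]],
  [0,[0,0,-1],[0,0,0]],
  [0,[-0.78,0.91,-1],[0,0,-0.002]],
  [0,[-0.78,0.91,-1],[0,0,-0.002]],
  [0,[-0.78,0.91,-1],[0,0,-0.002]],
  [0,[-0.78,0.91,-1],[0,0,-0.002]],
  [0,[-0.78,0.91,-1],[0,0,-0.002]],
])

```text
clock: 33.65
position: [0.5088, 0.0627, 0.346]
eef_rot: [-3.141, -0.002, -3.114]
ft_force: [-0.1, -0.8, -0.4]
finger_gap: 0.001
gripper_force: 0.0
```

Emit:
move_arm([
  [0,[-0.4,0.45,0],[0,0,0]],
  [0,[-0.78,0.91,0],[0,0,0]],
  [0,[-0.78,0.91,0],[0,0,0]],
  [0,[-0.78,0.91,0],[0,0,0]],
  [0,[-0.78,0.91,0.4],[0,0,0]],
  [0,[-0.78,0.91,0.78],[0,0,0]],
  [0,[-0.78,0.91,0.78],[0,0,0]],
  [0,[-0.78,0.91,0.78],[0,0,0]],
])

```text
clock: 34.65
position: [0.6239, 0.2001, 0.2323]
eef_rot: [3.141, 0.003, -3.118]
ft_force: [1.3, -0.1, -0.5]
finger_gap: 0.0008
gripper_force: 0.0
```

```bash
python3 cov.py 1 arc
```

```text
[  0.591    0.1973   0.23   181.1   ] -> [0.22, -0.014, 0.015] [0.0, 0.001, 0.002]
[  0.5572   0.1967   0.2263 181.1   ] -> [0.445, -0.013, 0.039] [0.0, 0.001, 0.002]
[  0.5256   0.196    0.2141 181.1   ] -> [0.656, -0.012, 0.12] [0.0, 0.001, 0.002]
[  0.5015   0.1956   0.1971 181.1   ] -> [0.817, -0.011, 0.233] [0.0, 0.001, 0.002]
[4.832e-01 1.952e-01 1.770e-01 1.811e+02] -> [0.939, -0.01, 0.366] [0.0, 0.001, 0.002]
[4.725e-01 1.950e-01 1.597e-01 1.811e+02] -> [1.011, -0.01, 0.482] [0.0, 0.001, 0.002]
[4.653e-01 1.949e-01 1.430e-01 1.811e+02] -> [1.059, -0.01, 0.593] [0.0, 0.001, 0.002]
[4.605e-01 1.948e-01 1.255e-01 1.811e+02] -> [1.092, -0.01, 0.709] [0.0, 0.001, 0.002]
[4.585e-01 1.948e-01 1.121e-01 1.811e+02] -> [1.105, -0.01, 0.799] [0.0, 0.001, 0.002]
[4.580e-01 1.948e-01 1.030e-01 1.811e+02] -> [1.109, -0.01, 0.859] [0.0, 0.001, 0.002]
```

Emit:
move_arm([
  [0,[0.11,-0.01,0.01],[0,0,0]],
  [0,[0.226,-0.01,0.02],[0,0,0]],
  [0,[0.34,-0.01,0.03],[0,0,0]],
  [0,[0.45,-0.01,0.045],[0,0,0]],
  [0,[0.56,-0.01,0.08],[0,0,0]],
  [0,[0.66,-0.01,0.126],[0,0,0]],
  [0,[0.74,-0.01,0.175],[0,0,0]],
  [0,[0.82,-0.01,0.238],[0,0,0]],
  [0,[0.82,-0.01,0.238],[0,0,0]],
])

```text
clock: 35.78
position: [0.4987, 0.1959, 0.193]
eef_rot: [-3.141, -0.002, -3.116]
ft_force: [0.4, 0.2, 1.9]
finger_gap: 0.0006
gripper_force: 0.7
```

Emit:
move_arm([
  [0,[0.06,0,0.06],[0,0,0]],
  [0,[0.12,0,0.134],[0,0,0]],
  [0,[0.16,0,0.19],[0,0,0]],
  [0,[0.195,0,0.25],[0,0,0]],
  [0,[0.22,0,0.305],[0,0,0]],
  [0,[0.243,0,0.36],[0,0,0]],
  [0,[0.26,0,0.42],[0,0,0]],
  [0,[0.275,0,0.477],[0,0,0]],
  [0,[0.285,0,0.53],[0,0,0]],
  [0,[0.29,0,0.58],[0,0,0]],
  [0,[0.29,0,0.61],[0,0,0]],
  [0,[0.29,0,0.63],[0,0,0]],
])

```text
clock: 37.28
position: [0.4568, 0.195, 0.0993]
eef_rot: [-3.142, -0.0, -3.117]
ft_force: [0.8, -0.0, 0.1]
finger_gap: 0.0003
gripper_force: 0.0
```

Emit:
move_arm([
  [0,[0,0,-0.3],[0,0,0]],
  [0,[0,0,-0.6],[0,0,0]],
  [0,[0,0,-0.99],[0,0,0]],
  [0,[0,0,-0.99],[0,0,0]],
])

```text
clock: 37.78
position: [0.4595, 0.1961, 0.2526]
eef_rot: [3.138, 0.009, -3.117]
ft_force: [-0.7, 0.4, -0.9]
finger_gap: 0.0005
gripper_force: 0.0
```

```bash
python3 cov.py 2 up
```

```text
[  0.465    0.2999   0.36   181.1   ] -> [-0.06, 0.693, -0.713] [0.001, 0.003, 0.002]
[  0.555    0.3016   0.36   181.1   ] -> [-0.66, 0.69, -0.708] [0.001, 0.003, 0.002]
[  0.623    0.3029   0.36   181.1   ] -> [-1.113, 0.687, -0.704] [0.001, 0.003, 0.002]
[  0.623    0.3029   0.231  181.1   ] -> [-1.105, 0.685, 0.156] [0.001, 0.003, 0.002]
```

Emit:
move_arm([
  [0,[0,0,-0.4],[0,0,0]],
  [0,[0,0,-0.7],[0,0,0]],
  [0,[0,0,-0.7],[0,0,0]],
  [0,[-0.9,0.7,-0.7],[0,0,0]],
  [0,[-0.9,0.7,-0.7],[0,0,0]],
  [0,[-0.9,0.7,-0.7],[0,0,0]],
  [0,[-0.9,0.7,-0.7],[0,0,0]],
])

```text
clock: 38.65
position: [0.5897, 0.3044, 0.3486]
eef_rot: [-3.14, -0.004, -3.116]
ft_force: [-0.5, -1.3, -1.0]
finger_gap: 0.0003
gripper_force: 0.0
```

Emit:
move_arm([
  [0,[-0.2,0,0],[0,0,0]],
  [0,[-0.2,0,0],[0,0,0]],
  [0,[-0.2,0,0.4],[0,0,0]],
  [0,[-0.2,0,0.8],[0,0,0]],
  [0,[-0.2,0,0.8],[0,0,0]],
  [0,[-0.2,0,0.8],[0,0,0]],
])

```text
clock: 39.4
position: [0.6194, 0.3043, 0.2352]
eef_rot: [3.141, 0.002, -3.117]
ft_force: [0.3, -0.2, 0.5]
finger_gap: 0.0003
gripper_force: 0.0
```

```bash
python3 cov.py 2 arc
```

```text
[  0.589    0.3023   0.23   181.1   ] -> [0.203, -0.008, 0.034] [0.0, 0.001, 0.002]
[  0.5552   0.3016   0.2263 181.1   ] -> [0.428, -0.007, 0.058] [0.0, 0.001, 0.002]
[  0.5236   0.301    0.2141 181.1   ] -> [0.639, -0.006, 0.14] [0.0, 0.001, 0.002]
[  0.4995   0.3006   0.1971 181.1   ] -> [0.8, -0.005, 0.253] [0.0, 0.001, 0.002]
[4.812e-01 3.002e-01 1.770e-01 1.811e+02] -> [0.922, -0.004, 0.386] [0.0, 0.001, 0.002]
[4.705e-01 3.000e-01 1.597e-01 1.811e+02] -> [0.994, -0.004, 0.502] [0.0, 0.001, 0.002]
[4.633e-01 2.999e-01 1.430e-01 1.811e+02] -> [1.042, -0.004, 0.613] [0.0, 0.001, 0.002]
[4.585e-01 2.998e-01 1.255e-01 1.811e+02] -> [1.074, -0.004, 0.729] [0.0, 0.001, 0.002]
[4.565e-01 2.997e-01 1.121e-01 1.811e+02] -> [1.088, -0.004, 0.819] [0.0, 0.001, 0.002]
[4.560e-01 2.997e-01 1.030e-01 1.811e+02] -> [1.091, -0.004, 0.88] [0.0, 0.001, 0.002]
```

Emit:
move_arm([
  [0,[0.1,-0.01,0.02],[0,0,0]],
  [0,[0.203,-0.01,0.034],[0,0,0]],
  [0,[0.32,-0.01,0.045],[0,0,0]],
  [0,[0.43,-0.01,0.058],[0,0,0]],
  [0,[0.54,-0.01,0.095],[0,0,0]],
  [0,[0.64,-0.01,0.14],[0,0,0]],
  [0,[0.72,-0.01,0.19],[0,0,0]],
  [0,[0.8,-0.01,0.253],[0,0,0]],
  [0,[0.8,-0.01,0.253],[0,0,0]],
])

```text
clock: 40.52
position: [0.4977, 0.2993, 0.194]
eef_rot: [-3.141, -0.002, -3.116]
ft_force: [0.9, 0.3, 1.9]
finger_gap: 0.0007
gripper_force: 0.7
```

Emit:
move_arm([
  [0,[0.06,0,0.06],[0,0,0]],
  [0,[0.12,0,0.134],[0,0,0]],
  [0,[0.16,0,0.19],[0,0,0]],
  [0,[0.195,0,0.25],[0,0,0]],
  [0,[0.22,0,0.305],[0,0,0]],
  [0,[0.243,0,0.36],[0,0,0]],
  [0,[0.26,0,0.42],[0,0,0]],
  [0,[0.275,0,0.477],[0,0,0]],
  [0,[0.285,0,0.53],[0,0,0]],
  [0,[0.29,0,0.58],[0,0,0]],
  [0,[0.29,0,0.61],[0,0,0]],
  [0,[0.29,0,0.64],[0,0,0]],
])

```text
clock: 42.02
position: [0.4558, 0.2986, 0.0989]
eef_rot: [3.141, 0.0, -3.117]
ft_force: [-0.3, 0.3, -0.8]
finger_gap: 0.0003
gripper_force: 0.0
```

Emit:
move_arm([
  [0,[0,0,-0.3],[0,0,0]],
  [0,[0,0,-0.6],[0,0,0]],
  [0,[0,0,-0.99],[0,0,0]],
  [0,[0,0,-0.99],[0,0,0]],
])

```text
clock: 42.52
position: [0.4583, 0.3001, 0.2525]
eef_rot: [3.137, 0.008, -3.117]
ft_force: [0.1, -0.7, 0.7]
finger_gap: 0.0008
gripper_force: 0.0
```

Emit:
move_arm([
  [0,[0.4,-0.4,-0.3],[0,0,0]],
  [0,[0.4,-0.9,-0.3],[0,0,0]],
  [0,[0.4,-0.9,-0.3],[0,0,0]],
  [0,[0.4,-0.9,-0.3],[0,0,0]],
])

```text
clock: 43.02
position: [0.3983, 0.1603, 0.2923]
eef_rot: [-3.141, -0.0, -3.12]
ft_force: [0.2, -0.0, 0.4]
finger_gap: 0.0008
gripper_force: 0.0
```

Emit:
move_arm([
  [0,[0,-0.4,0],[0,0,0]],
  [0,[0,-0.9,0],[0,0,0]],
  [0,[0,-0.9,0],[0,0,0]],
  [0,[0,-0.9,0],[0,0,0]],
])

```text
clock: 43.52
position: [0.4026, 0.0272, 0.2921]
eef_rot: [3.141, -0.001, -3.119]
ft_force: [1.3, -0.1, 0.7]
finger_gap: 0.0001
gripper_force: 0.0
```

Emit:
move_arm([
  [0,[0,-0.4,0],[0,0,0]],
  [0,[0,-0.9,0],[0,0,0]],
  [0,[0,-0.9,0],[0,0,0]],
  [0,[0,-0.9,0],[0,0,0]],
])

```text
clock: 44.02
position: [0.4061, -0.107, 0.2922]
eef_rot: [3.141, -0.001, -3.117]
ft_force: [-0.0, -0.0, -0.6]
finger_gap: 0.0005
gripper_force: 0.0
```

```bash
python3 - <<'E'
from h import *
t=Cam("top"); s=Cam("side"); print(manip.sense()["position"])
g=cv2.cvtColor(t.im,cv2.COLOR_BGR2GRAY)
# where each cover's plate lies if shut: grey level along its length; and plate pixels above the fixture (upright covers)
for y in(-.105,0,.105):
    print(y,"shut line",[int(g[tuple(np.int32(t.px(fx((x,y,.092)))[::-1].round()))]) for x in np.linspace(-.07,.06,8)],
      "upright line (side)",[int(cv2.cvtColor(s.im,cv2.COLOR_BGR2GRAY)[tuple(np.int32(s.px(fx((.083,y,z)))[::-1].round()))]) for z in(.13,.17,.21,.24)])
    print("  near edge px", t.px(fx((-.077,y,.092))).round(1), g[226:238,int(round(t.px(fx((-.077,y,.092)))[0]))].tolist())
A=[cv2.resize(t.im[165:250,155:255],None,fx=3.9,fy=3.9,interpolation=cv2.INTER_CUBIC),cv2.resize(s.im[130:235,180:280],None,fx=3.9,fy=3.9,interpolation=cv2.INTER_CUBIC)]
h=max(a.shape[0] for a in A); o=np.hstack([cv2.copyMakeBorder(a,0,h-a.shape[0],0,0,0) for a in A]); cv2.imwrite("pics/f.png",o)
E
```

```text
[ 0.40588481 -0.10616045  0.29234513]
-0.105 shut line [153, 152, 151, 149, 147, 146, 145, 145] upright line (side) [69, 52, 58, 59]
  near edge px [233.3 234.4] [151, 153, 152, 153, 153, 152, 153, 153, 162, 179, 187, 164]
0 shut line [151, 151, 149, 148, 146, 145, 145, 145] upright line (side) [57, 54, 80, 121]
  near edge px [205.1 234.6] [150, 149, 151, 150, 151, 150, 151, 151, 152, 159, 173, 173]
0.105 shut line [149, 148, 147, 145, 143, 143, 143, 142] upright line (side) [58, 148, 156, 137]
  near edge px [176.8 234.7] [147, 148, 148, 148, 148, 148, 148, 149, 147, 149, 169, 185]
```

Cover 2's numbers match the others: every shut line shows the same flat grey plate, the free edges fall where a level cover should be, and the fingertip passed down to plate height without force. The arm is clear, so I'm handing in.

```bash
python3 -c "
from rig import manip
print(manip.close_job())"
```

```text
the job is handed in; nothing more can be done
None
```

The job is handed in at about 44 s: both sleeves are in bays 0 and 1, estimated within about 2 mm of centre, and all three covers are shut. I saw cover 0 shut in a picture; covers 1 and 2 I checked from pixel values only, because my picture allowance was used up.

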